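# Sort mixing balls from flat model bases with a tipping board

## Task

Pick up the loaded sorting board by its slanting grip and tip its mouth over the white bowl so that all four steel balls roll into the bowl while the three flat bases stay on the board. Then tip it steeply over the metal tin so that the bases slide in, and lay the empty board flat on the desk and let go. Leave the ink bottles and the paint jar as they stand.

Things in the scene. Friction and masses are not known exactly. Their poses are not given: they have to be found in the camera images.
- board_grip (a point): Grip of the sorting board: a beech plate 16 mm thick, 90 mm wide (along y), 76 mm long, leaning back from the mouth 30 deg off the board's normal, to be taken across its 16 mm with the tool along its slope. Point: mid thickness and width, 55 mm up the slope, 21 mm below the top edge, 55 mm above the board's underside. Axes are the board's: x from grip to mouth, y left, z square to the board, up.
- board_mouth (a point): Middle of the sorting board's open edge (mouth), on its upper surface; same axes; board_grip is at (-177.5, 0, +48.6) mm from here. Board: loose, cork-faced plywood, 180 mm long (x), 128 wide, 6 thick, about 0.22 kg, flat on the mat (3 mm thick). The mouth has no rim.
- board_mid (a point): Middle of the board's inner surface, 63.5 mm behind the mouth; same axes. Rims 8 mm thick, 16.5 mm high, run along both sides (inner width 112 mm) and across the back (inner face 127 mm behind the mouth). Tipped mouth down, balls start to roll at about 6 to 8 deg, flat bases slide only at about 27 to 35 deg.
- bowl: White porcelain bowl for the balls, round, standing fixed on the mat: 160 mm across the rim, 128 mm at the foot, 50 mm high, wall 4 mm, inner floor 5 mm up. Origin at the centre of its underside, z up.
- tin: Open bare-metal tin for the flat bases, standing fixed on the mat: 140 mm (its x) by 160 mm (its y), 40 mm high, with a rolled rim, wall and floor 3 mm. Origin at the centre of its underside, z up. Bowl and tin stand side by side on the mouth side of the board, one nearer the robot, the other farther.
- ink_a_mid (a point): Small ink bottle with a black dropper cap, 33 mm across, 99 mm tall, loose, not to be disturbed. Point on its axis, 50 mm up.
- ink_b_mid (a point): Another such ink bottle.
- paint_jar_mid (a point): White paint jar with a screw lid, 52 mm across, 55 mm tall, loose, not to be disturbed. Point on its axis, 27 mm up.
- ball0_center (a point): Centre of a steel mixing ball, 18 mm across, 24 g, lying on the board.
- ball1_center (a point): Centre of another such ball.
- ball2_center (a point): Centre of another such ball.
- ball3_center (a point): Centre of another such ball.
- base0_center (a point): Centre of a round flat model base, black plastic with a steel core, 28 mm across, 6 mm thick, 20 g, lying on the board near its back rim; z is its axis.
- base1_center (a point): Centre of another such base.
- base2_center (a point): Centre of another such base.

How it is judged:
By the outcome, as a careful person would: the job done as asked, in the order asked, and still so for the second after the job is handed in, with the robot touching nothing.
It also fails if it takes over 58 s, if anything falls off the work surface, if the arm or the gripper's body presses on something with over 40 N, if the wrist force passes 120 N, or if a joint passes its speed limit or range.

## Robot

A 6-joint arm with a two-finger parallel gripper is mounted at the origin on the work surface. World frame = base frame: x ahead of the robot, y to its left, z up, the work surface at z = 0. Lengths are in mm, angles in rad, forces in N, time in s.
With the tool pointing down it reaches from about 350 to 975 mm from the base axis. Payload 17.4 kg.
Tool frame: the origin (TCP) lies midway between the tips of the shut fingers; the grasp point (between the pads) lies behind it (arm.grip_point_offset is the z of the grasp point in the tool frame, in mm); z points along the fingers, y is the direction in which the jaws open and shut (so a half turn about z gives the same grasp; the last joint's range is limited). The gripper opens to 85 mm and grips with 20 to 120 N. Pads are 22 mm wide; open, the fingers measure 114 mm over their backs; the gripper's body (76 mm by 85 mm) begins 54 mm behind the grasp point. The pads swing forward as they close: fully open they stand 13 mm farther back than shut.
Start: joints at [-1.23, 0.116, 1.442, -0, 1.584, -0.038], TCP at [249.61, -627.158, 231.303] pointing down, gripper open.
Joint ranges: [-2.83, 2.83], [-0.83, 2.19], [0.07, 2.5], [-1.14, 4.28], [0.01, 3], [-2.97, 2.97]. Speed limits (rad/s): [1.89, 1.89, 2.22, 3.14, 3.14, 3.14].

## Interface

Orientations are given as a unit quaternion [x, y, z, w].
In Python, from workcell import arm gives the robot as it stands. The module is installed in compiled form; this text tells all that it offers.
- The arm moves only by the tool move_arm, never from a script. Its argument "commands" is a list of rows, each a list of 3 entries, a list of its own where there are three numbers: the shift along the tool's x, y, z in mm, then the turn about the tool's z in rad, then the finger opening in mm, from 0 to 85.4. In form: [[[tx, ty, tz], yaw, fingers], ...]. A call has 1 to 5 rows; each row is the pose to reach, as a shift and turn from the pose commanded when the call began, along the tool's axes at that moment; what a row does not reach only later rows make up. A row lasts 1/8 s, in which the tool goes at most 62.5 mm and 10.7 degrees, less where a joint would pass 70% of its speed; a pose out of reach is approached as far as the arm can. A call with a gripper value outside its range is refused whole. The fingers move at their own pace and stop on an object; "newtons" is the grip in N (left out, the last holds). Time passes only in rows, so rows that repeat a pose let the fingers close. It gives the time, the measured TCP pose, the force and the opening at its end, in the units of the state.
- arm.read_state(): the state, without advancing time (a new reading comes with each control period).
- arm.read_camera(name): name is "scene" or "side" or "wrist"; returns a dict with "img" (420x560x3 uint8, blue, green, red), "depth" (420x560 float32, mm along the optical axis (not along the pixel's ray), 0 where there is no reading), "fov_y" (degrees; the focal length in pixels is half the picture's height over the tangent of half this angle, whatever the lens; pixels are square), "cx", "cy" (the principal point, pixels), "camera_from_world" (4x4, takes a point from world to camera coordinates). Camera axes: x right, y up, looking along -z (the intrinsics and any distortion apply to the point x, -y, -z); pixel columns grow to the right and rows downward; lengths in mm; the calibration is good to about 2 mm. A picture is of the moment at which its call begins.
- arm.hand_in(): hands the job in, once; it reports no verdict.
Trained networks look in a picture, given as the dict that the camera call returned (one of the last four; its "shot" number tells which), for a name from the list of things; names that differ only in an ending like _2 or _b are one class to them, and where a whole thing is asked for, a point or a joint stands for the part that bears it (a point fixed in the world has none). Each returns a list of dicts, best first, with "score" (0 to 1); they miss things now and then, are a little off and sometimes report something else, mostly with a low value. They report only what shows in the picture. A call takes as long as a camera call.
- arm.boxes_of(picture, name): "extent" ([left, top, right, bottom] in pixels, round what is visible of it).
- arm.regions_of(picture, name): "region" (420x560 bool, what is visible of it) and "extent" ([left, top, right, bottom] in pixels, round what is visible of it).
- arm.tip_of(picture, name): "uv" ([column, row] in pixels: a listed point, or the origin of a listed thing).
The state is a dict: "time_s": time; "joint_pos": joint angles; "qd": joint speeds; "joint_torque": joint torques, N m; "ee_pos": TCP position; "tool_rot": TCP orientation; "force": force on the tool from outside, world axes, zero at the start; "ft_torque": the same for the moment, N m; "gripper_width": finger opening in mm.
Only numpy, scipy, OpenCV 4.12 (cv2) and the standard library are available. Lean on these libraries where they do the work, as an engineer would, in place of code of your own. Each camera call takes 0.05 s, during which the arm holds its last target. There are 200 camera calls.

## Working session

There is one attempt and no reset: what is moved stays moved. The work goes in short steps, Python scripts to look and compute and a tool call to move; the robot and the scene stay as the last step left them, time stands still between calls to the robot, and variables do not carry over. Pictures are saved under pics/ and viewed, about 8 in all and at most 12, crops included, and the job is handed in when it is done.

Besides the shell and the picture viewer there is one more tool, called after ">>>" as name(argument=value, ...) on one line, values as JSON. move_arm: Moves the arm, as the interface text tells. Its arguments: {"type":"object","properties":{"commands":{"type":"array"},"newtons":{"type":"number"}},"required":["commands"]}

```bash
ls; mkdir -p pics; cat > h.py <<'E'
import numpy as np, cv2
from workcell import arm
from scipy.spatial.transform import Rotation as R
def K(p):
    f=p["img"].shape[0]/2/np.tan(np.radians(p["fov_y"])/2); return f,p["cx"],p["cy"]
def world(p,u,v,d=None):
    f,cx,cy=K(p)
    if d is None:
        d=np.median([x for x in p["depth"][int(v)-1:int(v)+2,int(u)-1:int(u)+2].ravel() if x>0] or [0])
    c=np.array([(u-cx)/f*d,-(v-cy)/f*d,-d,1]); return (np.linalg.inv(p["camera_from_world"])@c)[:3]
def onplane(p,u,v,z):
    a=world(p,u,v,100.);b=world(p,u,v,1000.); t=(z-a[2])/(b[2]-a[2]); return a+t*(b-a)
def st():
    s=arm.read_state(); r=R.from_quat(s["tool_rot"]); M=r.as_matrix()
    print("t",round(s["time_s"],2),"q",np.round(s["joint_pos"],3),"p",np.round(s["ee_pos"],1),"\nX",np.round(M[:,0],3),"Y",np.round(M[:,1],3),"Z",np.round(M[:,2],3),"F",np.round(s["force"],1),"T",np.round(s["ft_torque"],2),"w",round(s["gripper_width"],1)); return s
E
python3 - <<'E'
from h import *
st(); print(arm.grip_point_offset)
for n in ("scene","side"):
    p=arm.read_camera(n); cv2.imwrite(f"pics/{n}0.png",p["img"])
    T=np.linalg.inv(p["camera_from_world"]); print(n,{k:v for k,v in p.items() if k not in("img","depth","camera_from_world")}, T[:3,3].round(),(-T[:3,2]).round(2))
    for o in ["board_grip","board_mouth","board_mid","bowl","tin","ink_a_mid","paint_jar_mid","ball0_center","base0_center"]:
        for r in arm.tip_of(p,o)[:4]:
            u,v=r["uv"]; print(o,round(r["score"],2),np.round(r["uv"]),world(p,u,v).round())
E
```

```text
pics
t 0.0 q [-1.23   0.117  1.442  0.     1.584 -0.038] p [ 249.6 -627.   230.5] 
X [0.929 0.37  0.   ] Y [ 0.37  -0.929 -0.001] Z [-0.     0.001 -1.   ] F [-1.  -0.6  1.1] T [-0.01 -0.05  0.01] w 85.5
-18.700000000000003
scene {'fov_y': 56.02979321350945, 'cx': 284.29616210962433, 'cy': 213.93272920922266, 'shot': 1} [988. -36. 643.] [-0.59  0.03 -0.81]
board_grip 0.95 [226. 220.] [ 571. -117.   68.]
board_grip 0.3 [308. 223.] [559.  34.  19.]
board_mouth 0.67 [316. 215.] [533.  52.   8.]
board_mid 0.72 [288. 222.] [545.  -3.   8.]
board_mid 0.7 [314. 216.] [534.  49.   7.]
board_mid 0.38 [258. 212.] [519. -60.  15.]
bowl 0.68 [384. 182.] [459. 207.   6.]
tin 0.96 [426. 261.] [654. 239.   5.]
ink_a_mid 0.28 [279. 206.] [515. -19.  24.]
paint_jar_mid 0.47 [147. 312.] [ 736. -236.   73.]
ball0_center 0.64 [279. 207.] [517. -19.  21.]
ball0_center 0.64 [297. 203.] [501.  19.   9.]
ball0_center 0.55 [286. 234.] [583. -11.  24.]
base0_center 0.68 [270. 242.] [592. -42.  14.]
side {'fov_y': 53.02581753273739, 'cx': 284.3872476183179, 'cy': 205.48972100078245, 'shot': 2} [ 337. -599.  468.] [ 0.34  0.79 -0.52]
board_grip 0.8 [295. 254.] [ 557. -135.   73.]
board_mouth 0.62 [239. 224.] [531.  75.   3.]
board_mouth 0.22 [229. 231.] [497.  26.  26.]
board_mid 0.81 [254. 244.] [534.  -7.  10.]
bowl 0.89 [185. 198.] [441. 133.  49.]
tin 0.72 [277. 236.] [574. -18.  23.]
tin 0.67 [266. 178.] [647. 234.   8.]
tin 0.51 [286. 248.] [581. -48.  16.]
ink_a_mid 0.8 [358. 218.] [710. -66.  62.]
ink_a_mid 0.24 [269. 253.] [547. -50.  16.]
paint_jar_mid 0.79 [377. 252.] [ 696. -152.   50.]
ball0_center 0.55 [274. 234.] [572. -13.  26.]
```

```bash
cd pics; python3 -c "
import cv2,numpy as np
cv2.imwrite('a.png',np.vstack([cv2.imread('scene0.png')[60:400],cv2.imread('side0.png')[80:340]]))"
```

```text
(no output)
```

View pics/a.png

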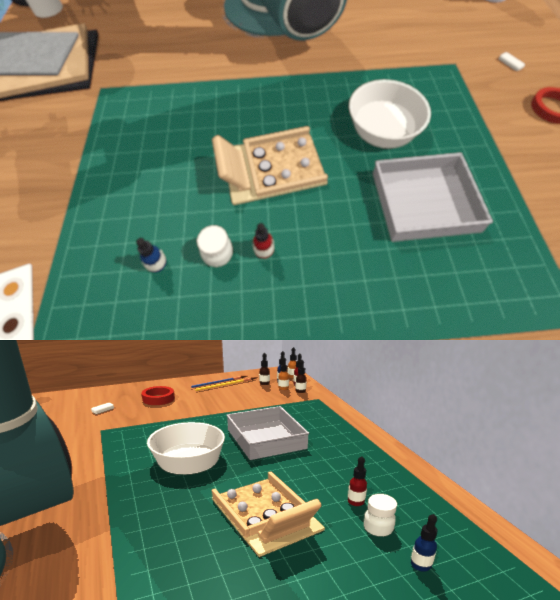

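>>> move_arm(commands=[[[0,0,-60],0,85],[[0,0,-120],0,85],[[0,0,-180],0,85],[[0,0,-240],0,85],[[0,0,-300],0,85]])

```text
time_s: 1.62
ee_pos: [249.4, -626.7, 533.5]
tool_rot: [0.982, 0.188, 0.0, 0.0]
force: [0.1, -0.5, 0.8]
gripper_width: 85.0
```

>>> move_arm(commands=[[[0,0,-60],0,85],[[0,0,-120],0,85],[[0,0,-180],0,85],[[0,0,-240],0,85],[[0,0,-300],0,85]])

```text
time_s: 2.25
ee_pos: [236.3, -594.3, 721.3]
tool_rot: [0.982, 0.188, 0.002, 0.007]
force: [0.2, -0.7, -0.2]
gripper_width: 85.1
```

```bash
python3 -c "
from h import *
st()"
```

```text
t 2.25 q [-1.233e+00  5.090e-01  7.700e-02  2.000e-03  2.541e+00 -3.900e-02] p [ 236.3 -594.3  721.3] 
X [0.929 0.37  0.   ] Y [ 0.37  -0.929  0.015] Z [ 0.006 -0.013 -1.   ] F [ 0.2 -0.7 -0.2] T [-0.04 -0.06  0.05] w 85.1
```

>>> move_arm(commands=[[[0,0,-60],0,85],[[0,0,-120],0,85],[[0,0,-180],0,85],[[0,0,-240],0,85],[[0,0,-300],0,85]])

```text
time_s: 2.88
ee_pos: [203.2, -510.7, 786.3]
tool_rot: [0.982, 0.188, 0.005, 0.024]
force: [0.6, -0.3, -0.2]
gripper_width: 85.0
```

```bash
python3 -c "
from h import *
st()"
```

```text
t 2.88 q [-1.24   0.401  0.073  0.005  2.619 -0.044] p [ 203.2 -510.7  786.3] 
X [ 0.929  0.37  -0.   ] Y [ 0.369 -0.928  0.049] Z [ 0.018 -0.045 -0.999] F [ 0.6 -0.3 -0.2] T [ 0.04  0.02 -0.03] w 85.0
```

>>> move_arm(commands=[[[0,0,60],0,85],[[0,0,120],0,85],[[0,0,180],0,85],[[0,0,240],0,85]])

```text
time_s: 3.38
ee_pos: [207.1, -520.6, 637.4]
tool_rot: [0.982, 0.188, 0.005, 0.024]
force: [1.2, -1.9, 0.9]
gripper_width: 85.1
```

```bash
python3 -c "
from h import *
st()"
```

```text
t 3.38 q [-1.239  0.029  0.856  0.003  2.206 -0.045] p [ 207.1 -520.6  637.4] 
X [ 0.929  0.37  -0.   ] Y [ 0.369 -0.928  0.05 ] Z [ 0.018 -0.046 -0.999] F [ 1.2 -1.9  0.9] T [-0.04 -0.02  0.01] w 85.1
```

```bash
cat > kin.py <<'E'
import numpy as np
from scipy.optimize import least_squares
D=[(.117,1.442,1.584,675-.5,230.5),(.509,.077,2.541,639.6,721.3),(.401,.073,2.619,549.6,786.3),(.029,.856,2.206,560.3,637.4)]
def pl(p,q2,q3,q5):
    r0,z0,L1,L2,Lt=p; a=q2; b=q2+q3; c=b+q5
    return np.array([r0+L1*np.sin(a)+L2*np.sin(b)+Lt*np.sin(c), z0+L1*np.cos(a)+L2*np.cos(b)+Lt*np.cos(c)])
def res(p): return np.concatenate([pl(p,*d[:3])-np.array([np.sqrt(d[3]**2-26**2),d[4]]) for d in D])
if __name__=="__main__":
    for x0 in ([0,300,450,450,250],[0,200,500,400,300]):
        s=least_squares(res,x0); print(s.x.round(1),s.fun.round(1))
    s=least_squares(lambda p:np.r_[res(np.r_[0,p])],x0[1:]); print(s.x.round(1),s.fun.round(1))
E
python3 kin.py
python3 - <<'E'
from h import *
for n in ("scene","side"):
    p=arm.read_camera(n); np.savez(f"{n}.npz",**p)
    for o in ["board_grip","board_mouth","board_mid","bowl","tin","ink_a_mid","paint_jar_mid"]:
        for r in arm.regions_of(p,o)[:3]:
            m=r["region"]&(p["depth"]>0); v,u=np.nonzero(m)
            f,cx,cy=K(p); d=p["depth"][m]; c=np.stack([(u-cx)/f*d,-(v-cy)/f*d,-d,np.ones_like(d)])
            w=(np.linalg.inv(p["camera_from_world"])@c)[:3].T
            print(n,o,round(r["score"],2),np.round(r["extent"]),"n",len(d),"lo",np.percentile(w,1,0).round(),"hi",np.percentile(w,99,0).round())
E
```

```text
[ -64.5 1163.7  606.2  677.5 1545.7] [  7.6  -2.5 -10.9  -9.4   7.5  -5.6  -4.1  17.5]
[ -64.5 1163.7  606.2  677.5 1545.7] [  7.6  -2.5 -10.9  -9.4   7.5  -5.6  -4.1  17.5]
[ 803.   531.1  636.  1089.1] [ 22.4  18.4 -12.7 -13.6   1.5 -16.3   3.   11.5]
scene board_grip 0.81 [215. 187. 327. 266.] n 5309 lo [ 479. -134.    3.] hi [620.  58.  78.]
scene board_grip 0.43 [253. 282. 272. 319.] n 507 lo [714. -75.   8.] hi [736. -46. 100.]
scene board_mouth 0.67 [210. 186. 330. 265.] n 5439 lo [ 476. -134.    2.] hi [620.  58.  78.]
scene board_mouth 0.64 [263. 232. 278. 245.] n 152 lo [574. -55.   8.] hi [608. -30.  25.]
scene board_mid 0.93 [215. 188. 326. 262.] n 5354 lo [ 476. -134.    2.] hi [620.  58.  78.]
scene bowl 0.85 [355. 141. 432. 205.] n 3990 lo [386. 139.   6.] hi [537. 283.  54.]
scene tin 0.94 [371. 215. 494. 302.] n 7856 lo [581. 157.   3.] hi [722. 318.  45.]
scene ink_a_mid 0.69 [252. 283. 273. 319.] n 588 lo [671. -77.   2.] hi [736. -44. 100.]
scene ink_a_mid 0.41 [263. 230. 278. 246.] n 155 lo [568. -55.   8.] hi [602. -30.  20.]
scene ink_a_mid 0.22 [298. 197. 307.
[... 277 characters left out ...]
 212. 327. 300.] n 4724 lo [ 472. -140.    4.] hi [616.  56.  78.]
side board_mouth 0.92 [210. 211. 323. 296.] n 4757 lo [ 472. -140.    4.] hi [616.  56.  78.]
side board_mid 0.65 [209. 213. 325. 296.] n 4609 lo [ 472. -140.    5.] hi [617.  55.  78.]
side board_mid 0.48 [412. 252. 436. 313.] n 973 lo [ 709. -257.    5.] hi [ 735. -231.   99.]
side bowl 0.63 [148. 162. 224. 213.] n 3131 lo [384. 131.   4.] hi [533. 287.  54.]
side tin 0.57 [228. 148. 309. 200.] n 3033 lo [577. 156.   5.] hi [718. 319.  46.]
side ink_a_mid 0.82 [346. 196. 368. 247.] n 662 lo [701. -77.   5.] hi [729. -47.  99.]
side paint_jar_mid 0.87 [364. 236. 398. 275.] n 1085 lo [ 689. -166.    7.] hi [ 733. -122.   60.]
```

```bash
python3 - <<'E'
from kin import *
for Lt in (150,250,350):
  def g(p):
    r0,z0,L1,L2,e1,e2=p; o=[]
    for q2,q3,q5,r,z in D:
        a,b,c=q2,q2+q3,q2+q3+q5
        o+= [r0+L1*np.sin(a)+L2*np.sin(b)+e2*np.cos(b)+Lt*np.sin(c)-np.sqrt(r*r-26**2), z0+L1*np.cos(a)+L2*np.cos(b)-e2*np.sin(b)+Lt*np.cos(c)-z]
    return np.array(o+[e1*.01,r0*.01])
  s=least_squares(g,[0,300,450,450,0,0]); print(Lt,s.x.round(1),s.fun.round(1))
E
```

```text
150 [  7.4  21.6 444.5 614.    0.   89.3] [ 0.1  0.5  1.1  0.7 -1.1  0.3 -0.1 -1.5  0.   0.1]
250 [  2.2 105.9 454.6 618.2   0.   84.1] [ 0.   0.1  0.2  0.1 -0.2  0.1 -0.  -0.3  0.   0. ]
350 [ -3.  190.1 464.8 622.3   0.   78.9] [-0.  -0.3 -0.6 -0.4  0.6 -0.1  0.   0.8  0.  -0. ]
```

>>> move_arm(commands=[[[0,-60,0],0,85],[[0,-120,30],0,85],[[0,-170,90],0,85],[[0,-170,150],0,85],[[0,-170,200],0,85]])

```text
time_s: 4.8
ee_pos: [147.7, -371.5, 430.0]
tool_rot: [0.982, 0.188, 0.005, 0.025]
force: [-0.3, -1.1, 0.3]
gripper_width: 85.1
```

```bash
python3 -c "
from h import *
st()"
```

```text
t 4.8 q [-1.258 -0.489  1.645  0.003  1.936 -0.065] p [ 147.7 -371.5  430. ] 
X [ 0.929  0.37  -0.   ] Y [ 0.369 -0.928  0.051] Z [ 0.019 -0.047 -0.999] F [-0.3 -1.1  0.3] T [ 0.02 -0.02 -0.09] w 85.1
```

```bash
cat > board.py <<'E'
from h import *
def cloud(p,m):
    m=m&(p["depth"]>0); v,u=np.nonzero(m); f,cx,cy=K(p); d=p["depth"][m]
    return (np.linalg.inv(p["camera_from_world"])@np.stack([(u-cx)/f*d,-(v-cy)/f*d,-d,np.ones_like(d)]))[:3].T
E
python3 - <<'E'
from board import *
for n in ("scene","side"):
    p=dict(np.load(n+".npz")); m=np.zeros(p["depth"].shape,bool)
    e=(205,180,335,270) if n=="scene" else (205,205,332,302)
    m[e[1]:e[3],e[0]:e[2]]=1; w=cloud(p,m); w=w[(w[:,2]>6.5)&(w[:,2]<90)&(w[:,0]<625)]
    r=cv2.minAreaRect(w[:,:2].astype(np.float32)); print(n,len(w),r)
    # grip plate front/top: points z>45
    g=w[w[:,2]>45]; rg=cv2.minAreaRect(g[:,:2].astype(np.float32)); print(" grip",len(g),rg,g[:,2].max())
    low=w[(w[:,2]<28)]; print(" low",cv2.minAreaRect(low[:,:2].astype(np.float32)))
    c=g.mean(0); U,S,V=np.linalg.svd(g-c); print(" plane",c.round(1),V[2].round(3),np.sqrt(S**2/len(g)).round(1))
E
```

```text
scene 5718 ((544.6951293945312, -55.841697692871094), (144.3458709716797, 222.77362060546875), 9.391900062561035)
 grip 766 ((562.69189453125, -119.16944122314453), (89.99747467041016, 32.23334503173828), 9.396224021911621) 79.68107537213382
 low ((544.6951293945312, -55.841697692871094), (144.3458709716797, 222.77362060546875), 9.391900062561035)
 plane [ 569.1 -118.6   66.6] [ 0.096 -0.755 -0.649] [26.9 12.8  3.6]
side 5140 ((538.3681640625, 8.714584350585938), (159.00558471679688, 301.35504150390625), 2.6088314056396484)
 grip 810 ((560.0505981445312, -129.47021484375), (91.37652587890625, 26.543310165405273), 0.149818554520607) 79.76531591054942
 low ((538.3407592773438, 9.315444946289062), (159.00558471679688, 300.15216064453125), 2.6088314056396484)
 plane [ 555.2 -130.7   68.4] [-0.129  0.958  0.258] [26.8 10.   4.1]
```

```bash
cat > fit.py <<'E'
from board import *
from scipy.optimize import minimize
def box(x0,x1,y0,y1,z0,z1): return np.array([[x,y,z] for x in(x0,x1) for y in(y0,y1) for z in(z0,z1)],float)
t=np.array([-.5,0,.866]); n=np.array([.866,0,.5]); c0=np.array([-177.5,0,48.6])
grip=np.array([c0+a*t+b*n+[0,y,0] for a in(-55,21) for b in(-8,8) for y in(-45,45)])
grip[:,2]=np.maximum(grip[:,2],0)
parts=[box(-180,0,-64,64,-6,0),box(-135,0,56,64,0,16.5),box(-135,0,-64,-56,0,16.5),box(-135,-127,-64,64,0,16.5),grip]
def proj(p,w):
    f,cx,cy=K(p); c=(p["camera_from_world"]@np.c_[w,np.ones(len(w))].T)[:3]
    return np.c_[cx+f*c[0]/-c[2],cy-f*c[1]/-c[2]]
def draw(p,q,zm=9.,S=4):
    im=np.zeros(p["depth"].shape,np.uint8); M=R.from_euler("z",q[2]).as_matrix()
    for b in parts:
        uv=proj(p,b@M.T+[q[0],q[1],zm]); h=cv2.convexHull((uv*16).round().astype(np.int32)); cv2.fillConvexPoly(im,h,1,shift=4)
    return im>0
def mask(p,e):
    g=p["img"].astype(int); w=(g[...,2]>g[...,1]-5); m=np.zeros_like(w); m[e[1]:e[3],e[0]:e[2]]=w[e[1]:e[3],e[0]:e[2]]
    return cv2.morphologyEx(m.astype(np.uint8),cv2.MORPH_CLOSE,np.ones((9,9)))>0
def fit(P,q0):
    def cost(q): return sum(1-(draw(p,q)&m).sum()/(draw(p,q)|m).sum() for p,m in P)
    r=minimize(cost,q0,method="Nelder-Mead",options=dict(initial_simplex=np.array(q0)+np.array([[0,0,0],[12,0,0],[0,12,0],[0,0,.15]]),xatol=.05,fatol=1e-4)); return r.x,r.fun
E
python3 - <<'E'
from fit import *
A=[]
for n,e in(("scene",(200,170,340,275)),("side",(200,200,335,305))):
    p=dict(np.load(n+".npz")); A.append((p,mask(p,e)))
for P in(A[:1],A[1:],A): 
    q,f=fit(P,[533,52,1.73]); print(q.round(3),round(f,3))
im=A[0][0]["img"].copy(); im[A[0][1]^draw(A[0][0],q)]=(0,0,255); i2=A[1][0]["img"].copy(); i2[A[1][1]^draw(A[1][0],q)]=(0,0,255)
cv2.imwrite("pics/fit.png",np.hstack([cv2.resize(im[160:290,190:350],None,fx=2.5,fy=2.5),cv2.resize(i2[190:320,190:350],None,fx=2.5,fy=2.5)]))
E
```

```text
[533.861  55.37    1.735] 0.018
[532.395  55.719   1.73 ] 0.045
[532.615  55.657   1.734] 0.081
```

View pics/fit.png

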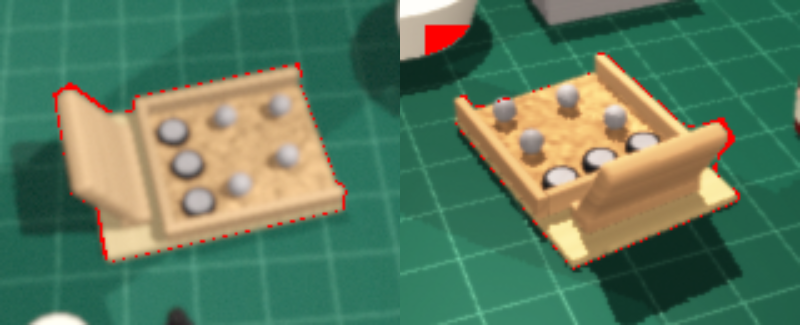

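```bash
cat > fk.py <<'E'
import numpy as np
from scipy.spatial.transform import Rotation as R
from scipy.optimize import least_squares
LO=np.array([-2.83,-.83,.07,-1.14,.01,-2.97]);HI=np.array([2.83,2.19,2.5,4.28,3,2.97])
Pm=[1,131,457.5,619.5,82.5,280,26,0]  # r0 z0 L1 L2 e2 Lt lat_sh lat_wr
def fk(q,P=Pm):
    r0,z0,L1,L2,e2,Lt,ls,lw=P; E=R.from_euler
    B=E("z",q[0]); A=B*E("y",q[1]); C=A*E("y",q[2]); W=C*E("z",q[3]); V=W*E("y",q[4]); T=V*E("z",q[5]+np.pi/2)
    p=B.apply([r0,ls,z0])+A.apply([0,0,L1])+C.apply([e2,0,L2])+W.apply([0,lw,0])+V.apply([0,0,Lt])
    return p,T
def ik(p,T,q0s):
    best=None
    for q0 in q0s:
        f=lambda q:np.r_[(fk(q)[0]-p)/100,(T.inv()*fk(q)[1]).as_rotvec()*3]
        s=least_squares(f,np.clip(q0,LO+.01,HI-.01),bounds=(LO,HI))
        if best is None or s.cost<best.cost: best=s
    return best.x,np.linalg.norm(best.fun)
M0=np.array([533,55.5,9.]);Y0=1.733;al=np.pi/6
GB=np.array([-177.5,0,48.6])
BT=R.from_matrix(np.array([[0,1,0],[.866025,0,.5],[.5,0,-.866025]]).T)  # tool axes in board: x=by, y=n, z=down slope
BT2=BT*R.from_euler("z",np.pi)
def tcp(mouth,RB,bt=BT):   # TCP pose for board pose (mouth point, RB)
    return mouth+RB.apply(GB+18.7*np.array([.5,0,-.866])),RB*bt
E
cat > plan.py <<'E'
from fk import *
seeds=[[-.2,.3,1.4,a,1.5,b] for a in(-.8,0,.8,2.3,3.1) for b in(-1.5,0,1.5)]
RB0=R.from_euler("z",Y0); ax=RB0.apply([-.5,0,.866025])
bowl=np.array([461,208,0.]);tin=np.array([650,238,0.])
def show(nm,m,RB):
    for k,bt in enumerate((BT,BT2)):
        p,T=tcp(m,RB,bt); q,e=ik(p,T,seeds); print(nm,"flip" if k else "","tcp",p.round(),"q",q.round(2),"err",round(e,3))
if __name__=="__main__":
    show("grasp",M0,RB0)
    for ps in(48,-48,-90,90,120,-120,150,-150,180):
        RB=R.from_rotvec(ax*np.radians(ps))*RB0; up=RB.inv().apply([0,0,1]); h=RB.apply([1,0,0])
        print("psi",ps,"up in board",up.round(3),"mouth dir",h.round(2))
        sd=np.sign(-up[1])
        c=(bowl+[0,0,100]) if abs(ps)<60 else tin+[0,0,90]
        show("  ",c+RB.apply([0,-sd*35,0])-20*np.r_[h[:2],0],RB)
E
python3 plan.py
```

```text
grasp  tcp [ 560. -110.   41.] q [-0.44  0.18  1.75  0.42  1.53 -2.26] err 0.0
grasp flip tcp [ 560. -110.   41.] q [-0.44  0.18  1.75  0.42  1.53  0.88] err 0.0
psi 48 up in board [-0.143 -0.372  0.917] mouth dir [-0.76  0.64 -0.14]
    tcp [612. 107. 167.] q [-0.09  0.08  1.65  0.51  1.56 -2.7 ] err 0.0
   flip tcp [612. 107. 167.] q [-0.09  0.08  1.65  0.51  1.56  0.44] err 0.0
psi -48 up in board [-0.143  0.372  0.917] mouth dir [ 0.51  0.85 -0.14]
    tcp [350.  65. 167.] q [-0.26 -0.54  2.16  0.48  1.73 -1.13] err 0.0
   flip tcp [350.  65. 167.] q [-0.26 -0.54  2.16  0.48  1.73  2.01] err 0.0
psi -90 up in board [-0.433  0.5    0.75 ] mouth dir [ 0.81  0.39 -0.43]
    tcp [510. 184. 205.] q [ 0.04 -0.17  1.83  0.52  1.56 -0.15] err 0.0
   flip tcp [510. 184. 205.] q [ 0.03 -0.17  1.83  0.53  1.56  2.97] err 0.05
psi 90 up in board [-0.433 -0.5    0.75 ] mouth dir [-0.9   0.11 -0.43]
    tcp [800. 231. 205.] q [0.07 0.46 1.14 0.55 1.58 2.97] err 0.249
   flip tcp [800. 231. 205.] q [ 0.08  0.47  1.11  0.52  1.6  -0.08] err 0.0
psi 120 up in board [-0.65  -0.433  0.625] mouth di
[... 341 characters left out ...]
 q [ 0.15 -0.1   1.72  0.52  1.54 -2.65] err 0.0
psi 150 up in board [-0.808 -0.25   0.533] mouth dir [-0.36 -0.46 -0.81]
    tcp [682. 308. 252.] q [0.2  0.23 1.34 0.52 1.55 2.13] err 0.0
   flip tcp [682. 308. 252.] q [ 0.2   0.23  1.34  0.52  1.55 -1.01] err 0.0
psi -150 up in board [-0.808  0.25   0.533] mouth dir [ 0.49 -0.32 -0.81]
    tcp [597. 294. 252.] q [0.21 0.04 1.55 0.52 1.53 1.08] err 0.0
   flip tcp [597. 294. 252.] q [ 0.21  0.04  1.55  0.52  1.53 -2.07] err 0.0
psi 180 up in board [-0.866 -0.     0.5  ] mouth dir [ 0.08 -0.49 -0.87]
    tcp [605. 297. 252.] q [0.21 0.06 1.53 0.52 1.53 1.6 ] err 0.0
   flip tcp [605. 297. 252.] q [ 0.21  0.06  1.53  0.52  1.53 -1.54] err 0.0
```

>>> move_arm(commands=[[[-30,-20,0],0.11,85],[[-60,-40,0],0.217,85],[[-60,-90,0],0.217,85],[[-60,-140,0],0.217,85],[[-60,-190,0],0.217,85]])

```text
time_s: 5.42
ee_pos: [23.2, -233.7, 430.3]
tool_rot: [0.997, 0.081, 0.007, 0.016]
force: [3.5, -23.9, 33.0]
gripper_width: 84.7
```

```bash
python3 -c "
from h import *
import fk
s=st(); p,T=fk.fk(s['joint_pos']); print(p, T.as_matrix().round(3).T)"
```

```text
t 5.42 q [-1.603 -0.831  1.821  0.021  2.12  -0.183] p [  23.2 -233.7  430.3] 
X [0.987 0.162 0.012] Y [ 0.161 -0.986  0.034] Z [ 0.017 -0.032 -0.999] F [  3.5 -23.9  33. ] T [-1.06 -0.14 -0.06] w 84.7
[  23.42182762 -235.947989    430.51904976] [[ 0.987  0.162  0.012]
 [ 0.161 -0.986  0.034]
 [ 0.017 -0.032 -0.999]]
```

>>> move_arm(commands=[[[40,0,0],0,85],[[90,10,0],0,85],[[150,10,0],0,85],[[210,10,0],0,60],[[270,10,0],0,60]])

```text
time_s: 6.05
ee_pos: [247.5, -208.9, 433.5]
tool_rot: [0.997, 0.081, 0.007, 0.017]
force: [0.3, -1.6, 0.1]
gripper_width: 60.0
```

>>> move_arm(commands=[[[60,-30,0],-0.1,60],[[110,-80,0],-0.2,60],[[140,-140,0],-0.3,60],[[140,-200,0],-0.4,60],[[140,-260,0],-0.5,60]])

```text
time_s: 6.68
ee_pos: [346.0, 35.9, 426.7]
tool_rot: [0.946, 0.322, 0.003, 0.018]
force: [1.7, 0.1, 0.4]
gripper_width: 59.9
```

```bash
python3 -c "
from h import *
s=st()"
```

```text
t 6.67 q [ 0.058 -0.579  1.704 -0.037  2.001  0.957] p [346.   35.9 426.7] 
X [ 0.792  0.61  -0.007] Y [ 0.61  -0.792  0.036] Z [ 0.016 -0.032 -0.999] F [1.7 0.1 0.4] T [-0.02 -0.    0.01] w 59.9
```

>>> move_arm(commands=[[[10,-61,-8],0,60],[[19,-122,-15],0,60],[[29,-183,-22],0,60],[[38,-244,-30],0,60],[[48,-305,-38],0,60]])

```text
time_s: 7.3
ee_pos: [211.1, 282.6, 451.5]
tool_rot: [0.947, 0.321, 0.003, 0.018]
force: [2.3, 0.7, 0.4]
gripper_width: 60.3
```

>>> move_arm(commands=[[[10,-61,-8],0,60],[[19,-122,-15],0,60],[[29,-183,-22],0,60],[[38,-244,-30],0,60],[[48,-305,-38],0,60]])

```text
time_s: 7.92
ee_pos: [63.3, 555.5, 478.1]
tool_rot: [0.947, 0.321, 0.003, 0.018]
force: [0.8, 0.5, 1.0]
gripper_width: 60.0
```

>>> move_arm(commands=[[[10,-61,-8],0,60],[[19,-122,-15],0,60],[[29,-183,-22],0,60],[[38,-244,-30],0,60],[[48,-305,-38],0,60]])

```text
time_s: 8.55
ee_pos: [-69.7, 803.9, 503.3]
tool_rot: [0.947, 0.321, 0.003, 0.019]
force: [0.7, 0.0, 0.9]
gripper_width: 60.3
```

```bash
python3 -c "
from h import *
s=st()"
```

```text
t 8.55 q [ 1.631  0.582  0.409 -0.018  2.184  2.538] p [-69.7 803.9 503.3] 
X [ 0.794  0.608 -0.007] Y [ 0.608 -0.793  0.037] Z [ 0.017 -0.033 -0.999] F [0.7 0.  0.9] T [0.   0.03 0.02] w 60.3
```

>>> move_arm(commands=[[[25,-47,-28],0,60],[[50,-94,-56],0,60],[[74,-141,-84],0,60],[[99,-188,-112],0,60],[[124,-235,-140],0,60]])

```text
time_s: 9.18
ee_pos: [-86.8, 858.5, 501.0]
tool_rot: [0.947, 0.321, 0.008, -0.003]
force: [-0.0, -0.5, 0.4]
gripper_width: 59.8
```

>>> move_arm(commands=[[[25,-47,-28],0,60],[[50,-94,-56],0,60],[[74,-141,-84],0,60],[[99,-188,-112],0,60],[[124,-235,-140],0,60]])

```text
time_s: 9.8
ee_pos: [-99.6, 882.4, 480.9]
tool_rot: [0.947, 0.321, 0.011, -0.02]
force: [-0.1, -1.0, -0.3]
gripper_width: 60.2
```

```bash
python3 -c "
from h import *
s=st()"
```

```text
t 9.8 q [ 1.659  0.827  0.073 -0.016  2.197  2.567] p [-99.6 882.4 480.9] 
X [0.794 0.607 0.034] Y [ 0.608 -0.793 -0.03 ] Z [ 0.009  0.045 -0.999] F [-0.1 -1.  -0.3] T [0.01 0.02 0.  ] w 60.2
```

>>> move_arm(commands=[[[25,-47,-28],0,60]])

```text
time_s: 9.93
ee_pos: [-103.6, 892.7, 480.4]
tool_rot: [0.946, 0.321, 0.015, -0.037]
force: [0.6, -0.0, -0.4]
gripper_width: 60.1
```

>>> move_arm(commands=[[[25,-47,-28],0,60]])

```text
time_s: 10.05
ee_pos: [-107.6, 901.8, 482.3]
tool_rot: [0.945, 0.321, 0.019, -0.054]
force: [-0.7, 0.5, 0.5]
gripper_width: 60.0
```

>>> move_arm(commands=[[[125,-235,-140],0,60]])

```text
time_s: 10.18
ee_pos: [-111.3, 910.1, 486.1]
tool_rot: [0.944, 0.32, 0.023, -0.071]
force: [0.9, -0.6, 0.3]
gripper_width: 60.2
```

>>> move_arm(commands=[[[125,-235,-140],0,60]])

```text
time_s: 10.3
ee_pos: [-114.8, 917.4, 491.6]
tool_rot: [0.943, 0.32, 0.026, -0.089]
force: [0.7, -0.4, 0.9]
gripper_width: 59.6
```

```bash
python3 -c "
from h import *
s=st()"
```

```text
t 10.3 q [ 1.671  0.82   0.073 -0.013  2.062  2.581] p [-114.8  917.4  491.6] 
X [0.794 0.599 0.107] Y [ 0.608 -0.779 -0.151] Z [-0.007  0.185 -0.983] F [ 0.7 -0.4  0.9] T [-0.1   0.02 -0.01] w 59.6
```

>>> move_arm(commands=[[[-48,-29,0],0,60],[[-95,-58,0],0,60]])

```text
time_s: 10.55
ee_pos: [-224.8, 900.5, 486.8]
tool_rot: [0.943, 0.319, 0.026, -0.091]
force: [-0.1, 1.0, -0.7]
gripper_width: 59.9
```

>>> move_arm(commands=[[[25,-55,-15],0,60]])

```text
time_s: 10.68
ee_pos: [-231.9, 914.1, 483.1]
tool_rot: [0.94, 0.322, 0.028, -0.11]
force: [1.2, -0.2, 0.5]
gripper_width: 60.0
```

>>> move_arm(commands=[[[25,-55,-15],0,60]])

```text
time_s: 10.8
ee_pos: [-231.0, 928.8, 480.2]
tool_rot: [0.938, 0.32, 0.03, -0.127]
force: [0.1, -0.2, -0.5]
gripper_width: 60.1
```

>>> move_arm(commands=[[[25,-55,-15],0,60]])

```text
time_s: 10.92
ee_pos: [-232.7, 941.2, 480.2]
tool_rot: [0.936, 0.319, 0.031, -0.146]
force: [-1.0, -0.3, -0.5]
gripper_width: 59.8
```

>>> move_arm(commands=[[[25,-55,-15],0,60]])

```text
time_s: 11.05
ee_pos: [-234.8, 952.3, 482.5]
tool_rot: [0.933, 0.318, 0.033, -0.164]
force: [-0.6, -0.7, -0.7]
gripper_width: 60.1
```

```bash
python3 -c "
from h import *
s=st()"
```

```text
t 11.05 q [ 1.796  0.844  0.073 -0.033  1.889  2.694] p [-234.8  952.3  482.5] 
X [0.795 0.583 0.167] Y [ 0.605 -0.743 -0.286] Z [-0.043  0.328 -0.944] F [-0.6 -0.7 -0.7] T [-0.14 -0.05  0.  ] w 60.1
```

>>> move_arm(commands=[[[25,-55,-15],0,60]])

```text
time_s: 11.18
ee_pos: [-237.0, 962.1, 486.8]
tool_rot: [0.93, 0.317, 0.035, -0.183]
force: [0.8, 0.6, 1.0]
gripper_width: 60.0
```

>>> move_arm(commands=[[[25,-55,-15],0,60]])

```text
time_s: 11.3
ee_pos: [-238.9, 970.7, 493.2]
tool_rot: [0.926, 0.316, 0.037, -0.202]
force: [0.1, 0.4, 0.4]
gripper_width: 59.9
```

>>> move_arm(commands=[[[25,-55,-15],0,60]])

```text
time_s: 11.42
ee_pos: [-240.6, 978.2, 501.3]
tool_rot: [0.922, 0.315, 0.039, -0.221]
force: [-0.1, -0.2, 0.1]
gripper_width: 59.9
```

>>> move_arm(commands=[[[25,-55,-15],0,60]])

```text
time_s: 11.55
ee_pos: [-242.2, 984.5, 511.3]
tool_rot: [0.918, 0.314, 0.04, -0.239]
force: [-0.8, 0.9, 1.1]
gripper_width: 60.0
```

```bash
python3 -c "
from h import *
s=st()"
```

```text
t 11.55 q [ 1.795  0.831  0.073 -0.029  1.748  2.694] p [-242.2  984.5  511.3] 
X [0.799 0.558 0.224] Y [ 0.596 -0.688 -0.414] Z [-0.077  0.465 -0.882] F [-0.8  0.9  1.1] T [-0.22 -0.02 -0.  ] w 60.0
```

>>> move_arm(commands=[[[25,-55,-15],0,60]])

```text
time_s: 11.68
ee_pos: [-243.5, 989.6, 523.0]
tool_rot: [0.913, 0.313, 0.042, -0.258]
force: [0.6, 0.9, 0.2]
gripper_width: 60.1
```

```bash
cat > go.py <<'E'
from h import *
import fk
def rel(p,T=None,s=None):
    s=s or arm.read_state(); r=R.from_quat(s["tool_rot"]); t=r.inv().apply(np.array(p)-s["ee_pos"]); 
    yaw=0. if T is None else (r.inv()*T).as_rotvec(); return t,yaw
E
python3 - <<'E'
from go import *
s=st(); q=s["joint_pos"]; p,T=fk.fk(q); print("model err",(p-s["ee_pos"]).round(1),(R.from_quat(s["tool_rot"]).inv()*T).as_rotvec().round(4))
from plan import *
pg,Tg=tcp(M0,RB0,BT2); zt=Tg.apply([0,0,1]); print("grasp",pg.round(1),Tg.as_matrix().T.round(3))
pre=pg-130*zt; r0=R.from_quat(s["tool_rot"])
print("pre",pre.round(1)); t,y=rel(pre,Tg,s); print("rel",t.round(1),"rotvec",y.round(3))
w=[s["ee_pos"],np.array([420,420,400]),pre]; qq=q
for a,b,n,y0,y1 in((w[0],w[1],6,0,.5),(w[1],w[2],6,.5,1)):
    for k in range(1,n+1):
        f=k/n; yy=(y0+(y1-y0)*f)*y[2]; qq,e=ik(a+(b-a)*f,r0*R.from_euler("z",yy),[qq]); print(qq.round(2),round(e,3))
print("w1 rel",rel(w[1],None,s)[0].round(1))
E
```

```text
t 11.68 q [ 1.795  0.824  0.073 -0.028  1.716  2.694] p [-243.5  989.6  523. ] 
X [0.8   0.55  0.238] Y [ 0.593 -0.671 -0.445] Z [-0.085  0.497 -0.863] F [0.6 0.9 0.2] T [-0.23 -0.03  0.01] w 60.1
model err [ 0.5 -5.5 -1.1] [-0.  0.  0.]
grasp [ 560.2 -110.4   41.4] [[ 0.987  0.161  0.   ]
 [ 0.14  -0.855 -0.5  ]
 [-0.081  0.493 -0.866]]
pre [ 570.7 -174.6  154. ]
rel [ -76.6 1428.2 -329.4] rotvec [-0.006  0.002  0.498]
[1.68 0.37 0.77 0.03 1.48 2.64] 0.0
[1.53 0.11 1.11 0.11 1.41 2.53] 0.0
[ 1.33 -0.09  1.34  0.21  1.4   2.38] 0.0
[ 1.08 -0.21  1.48  0.32  1.45  2.18] 0.0
[ 0.79 -0.26  1.56  0.42  1.52  1.96] 0.0
[ 0.51 -0.22  1.55  0.49  1.61  1.74] 0.0
[ 0.32 -0.27  1.66  0.52  1.65  1.59] 0.0
[ 0.11 -0.28  1.73  0.53  1.7   1.42] 0.0
[-0.08 -0.23  1.76  0.52  1.73  1.25] 0.0
[-0.26 -0.13  1.74  0.49  1.75  1.1 ] 0.0
[-0.4   0.    1.68  0.45  1.75  0.98] 0.0
[-0.52  0.16  1.58  0.4   1.74  0.88] 0.0
w1 rel [ 188.5  830.5 -233.4]
```

>>> move_arm(commands=[[[13,55,-16],0,60],[[25,111,-31],0,60],[[38,166,-47],0,60],[[50,222,-62],0,60],[[63,277,-78],0,60]])

```text
time_s: 12.3
ee_pos: [-65.0, 836.1, 491.1]
tool_rot: [0.913, 0.313, 0.042, -0.258]
force: [1.9, 1.0, 2.0]
gripper_width: 60.0
```

>>> move_arm(commands=[[[13,55,-16],0,60],[[25,111,-31],0,60],[[38,166,-47],0,60],[[50,222,-62],0,60],[[63,277,-78],0,60]])

```text
time_s: 12.92
ee_pos: [156.3, 646.3, 451.1]
tool_rot: [0.913, 0.313, 0.043, -0.258]
force: [0.5, -0.1, 0.5]
gripper_width: 60.1
```

>>> move_arm(commands=[[[13,55,-16],0,60],[[25,111,-31],0,60],[[38,166,-47],0,60],[[50,222,-62],0,60],[[63,277,-78],0,60]])

```text
time_s: 13.55
ee_pos: [377.9, 456.2, 410.9]
tool_rot: [0.913, 0.313, 0.043, -0.257]
force: [0.2, 1.2, 1.1]
gripper_width: 59.9
```

```bash
python3 - <<'E'
from go import *
from plan import *
s=st(); pg,Tg=tcp(M0,RB0,BT2); pre=pg-130*Tg.apply([0,0,1]); t,y=rel(pre,Tg,s); print(t.round(1),y.round(3))
E
```

```text
t 13.55 q [ 0.611 -0.247  1.563  0.471  1.579  1.584] p [377.9 456.2 410.9] 
X [0.8  0.55 0.24] Y [ 0.594 -0.672 -0.443] Z [-0.082  0.497 -0.864] F [0.2 1.2 1.1] T [-0.27 -0.02  0.02] w 59.9
[-254.1  651.9 -107.2] [-0.004  0.     0.498]
```

>>> move_arm(commands=[[[-24,54,-9],0,60],[[-48,109,-17],0,60],[[-72,163,-26],0,60],[[-97,218,-35],0,60],[[-121,272,-43],0,60]])

```text
time_s: 14.18
ee_pos: [445.2, 185.2, 298.4]
tool_rot: [0.913, 0.313, 0.043, -0.256]
force: [1.5, 0.2, 0.8]
gripper_width: 60.1
```

>>> move_arm(commands=[[[-24,54,-9],0.1,60],[[-48,109,-17],0.2,60],[[-72,163,-26],0.3,60],[[-97,218,-35],0.4,60],[[-121,272,-43],0.498,60]])

```text
time_s: 14.8
ee_pos: [513.7, -85.9, 186.3]
tool_rot: [0.963, 0.077, -0.022, -0.258]
force: [1.9, -0.4, 0.6]
gripper_width: 60.0
```

>>> move_arm(commands=[[[0,0,0],0,50],[[0,0,0],0,50]])

```text
time_s: 15.05
ee_pos: [513.4, -83.6, 186.9]
tool_rot: [0.962, 0.079, -0.022, -0.259]
force: [0.5, -0.3, 1.2]
gripper_width: 50.4
```

```bash
python3 - <<'E'
from go import *
from fit import *
from plan import *
A=[]
for n,e in(("scene",(200,170,340,275)),("side",(200,200,335,305))):
    p=arm.read_camera(n); A.append(p); cv2.imwrite(f"pics/{n}1.png",p["img"])
s=st(); pg,Tg=tcp(M0,RB0,BT2); pre=pg-130*Tg.apply([0,0,1]); t,y=rel(pre,Tg,s); print(t.round(1),y.round(3))
cv2.imwrite("pics/b.png",np.vstack([A[0]["img"][100:350],A[1]["img"][80:350]]))
E
```

```text
t 15.15 q [-0.442 -0.049  1.746  0.431  1.747  0.975] p [513.3 -82.9 187.4] 
X [ 0.986  0.164 -0.001] Y [ 0.141 -0.854 -0.501] Z [-0.083  0.494 -0.865] F [-0.6 -0.2 -0.1] T [-0.22 -0.04  0.01] w 50.3
[ 41.5 103.1 -21.2] [-0.002  0.002  0.002]
```

View pics/b.png

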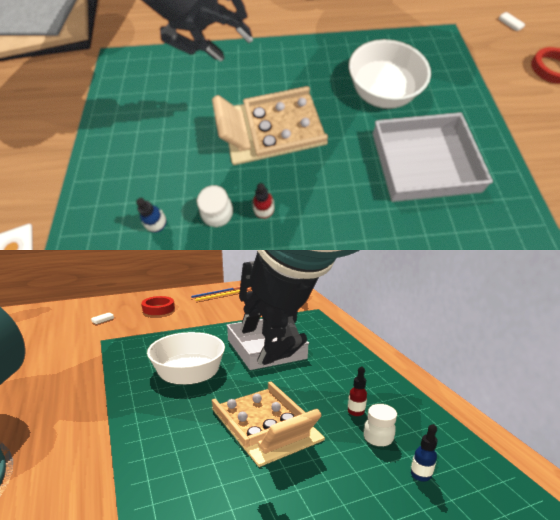

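>>> move_arm(commands=[[[21,52,-21],0.002,50],[[42,103,-21],0.002,50],[[42,103,-21],0.002,50],[[42,103,-21],0.002,50]])

```text
time_s: 15.65
ee_pos: [570.9, -174.2, 153.5]
tool_rot: [0.962, 0.078, -0.023, -0.259]
force: [0.1, 0.1, -0.6]
gripper_width: 50.0
```

```bash
python3 - <<'E'
from go import *
from plan import *
s=st(); pg,Tg=tcp(M0,RB0,BT2); t,y=rel(pg,Tg,s); print(t.round(1),y.round(3))
E
```

```text
t 15.65 q [-0.528  0.168  1.575  0.401  1.74   0.88 ] p [ 570.9 -174.2  153.5] 
X [ 0.987  0.162 -0.003] Y [ 0.139 -0.854 -0.502] Z [-0.084  0.495 -0.865] F [ 0.1  0.1 -0.6] T [-0.2  -0.06  0.01] w 50.0
[1.000e-01 3.000e-01 1.294e+02] [-0.002  0.003 -0.001]
```

>>> move_arm(commands=[[[0,0,45],0,50],[[0,0,90],0,50],[[0,0,118],0,50],[[0,0,129],0,50],[[0,0,129],0,50]])

```text
time_s: 16.27
ee_pos: [560.0, -110.8, 42.2]
tool_rot: [0.963, 0.078, -0.022, -0.259]
force: [0.0, 0.4, 0.2]
gripper_width: 50.1
```

```bash
python3 - <<'E'
from go import *
from plan import *
s=st(); pg,Tg=tcp(M0,RB0,BT2); t,y=rel(pg,Tg,s); print(t.round(1),y.round(3))
I=[]
for n,e in(("scene",(150,120,350,290)),("side",(190,130,390,300))):
    p=arm.read_camera(n); I.append(cv2.resize(p["img"][e[1]:e[3],e[0]:e[2]],(400,340)))
cv2.imwrite("pics/c.png",np.hstack(I))
E
```

```text
t 16.27 q [-0.45   0.188  1.746  0.421  1.535  0.873] p [ 560.  -110.8   42.2] 
X [ 0.987  0.162 -0.003] Y [ 0.139 -0.854 -0.502] Z [-0.084  0.495 -0.865] F [0.  0.4 0.2] T [-0.24 -0.07  0.  ] w 50.1
[0.2 0.1 0.9] [-0.002  0.003 -0.001]
```

View pics/c.png

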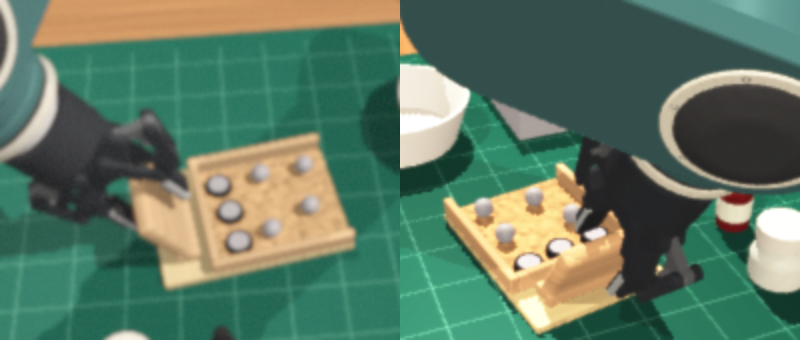

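>>> move_arm(commands=[[[0,0,0],0,30],[[0,0,0],0,18],[[0,0,0],0,8],[[0,0,0],0,8],[[0,0,0],0,8]], newtons=90)

```text
time_s: 17.0
ee_pos: [560.2, -111.6, 41.8]
tool_rot: [0.963, 0.078, -0.023, -0.259]
force: [-2.7, -0.3, 6.3]
gripper_width: 15.0
```

```bash
python3 - <<'E'
from go import *
from fit import *
s=st()
p=arm.read_camera("scene"); print(fit([(p,mask(p,(215,170,340,275)))],[533,55.5,1.733]))
print([np.round(r["uv"]) for r in arm.tip_of(p,"ball0_center")])
E
```

```text
t 17.0 q [-0.451  0.189  1.746  0.422  1.535  0.873] p [ 560.2 -111.6   41.8] 
X [ 0.987  0.161 -0.003] Y [ 0.138 -0.854 -0.502] Z [-0.084  0.495 -0.865] F [-2.7 -0.3  6.3] T [-0.12  0.16  0.08] w 15.0
(array([534.39256945,  55.25082135,   1.72710308]), np.float64(0.04750742303484923))
[]
```

>>> move_arm(commands=[[[0,-2,-4],0,8],[[0,-5,-9],0,8],[[0,-10,-17],0,8],[[0,-14,-24],0,8],[[0,-15,-26],0,8]])

```text
time_s: 17.73
ee_pos: [560.3, -111.5, 72.0]
tool_rot: [0.963, 0.078, -0.022, -0.259]
force: [0.2, 0.0, -2.5]
gripper_width: 15.1
```

```bash
python3 - <<'E'
from go import *
s=st(); I=[]
for n,e in(("scene",(150,120,350,290)),("side",(190,130,390,300))):
    p=arm.read_camera(n); np.savez(n+"_l.npz",**p); I.append(cv2.resize(p["img"][e[1]:e[3],e[0]:e[2]],(400,340)))
cv2.imwrite("pics/d.png",np.hstack(I))
E
```

```text
t 17.73 q [-0.451  0.158  1.727  0.421  1.58   0.893] p [ 560.3 -111.5   72. ] 
X [ 0.987  0.161 -0.003] Y [ 0.138 -0.854 -0.502] Z [-0.083  0.495 -0.865] F [ 0.2  0.  -2.5] T [-0.78 -0.2   0.01] w 15.1
```

View pics/d.png

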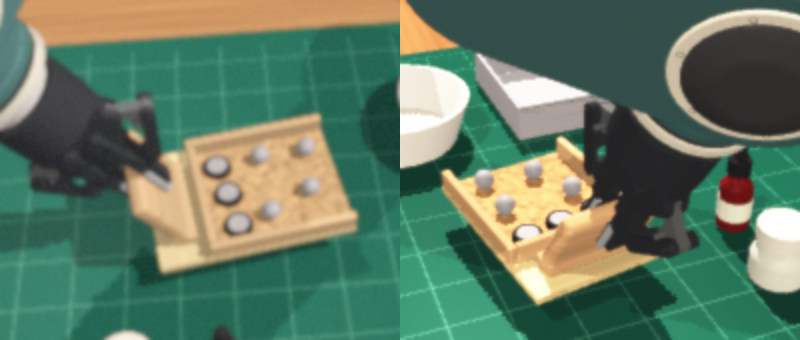

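```bash
cat > pour.py <<'E'
from go import *
from plan import *
def state():
    s=arm.read_state(); T=R.from_quat(s["tool_rot"]); RB=T*BT2.inv(); m=s["ee_pos"]-RB.apply(GB+18.7*np.array([.5,0,-.866])); return s,T,RB,m
def rows(A,Cs,yaws,lift=None):
    "A board point (rel mouth) to be at world Cs[k] with yaw yaws[k] from now"
    s,T,RB,m=state(); q=s["joint_pos"]; 
    for C,y in zip(Cs,yaws):
        T2=T*R.from_euler("z",y); RB2=T2*BT2.inv(); p=np.array(C)-RB2.apply(A)+RB2.apply(GB+18.7*np.array([.5,0,-.866]))
        q,e=ik(p,T2,[q]); up=RB2.inv().apply([0,0,1]); h=RB2.apply([1,0,0])
        print(T.inv().apply(p-s["ee_pos"]).round(0),round(y,3),"| tip x %.1f tot %.1f"%(np.degrees(np.arcsin(-up[0])),np.degrees(np.arccos(up[2]))),"h",h.round(2),"q6 %.2f e %.3f"%(q[5],e))
E
python3 - <<'E'
from pour import *
s,T,RB,m=state(); print(m.round(1),RB.inv().apply([0,0,1]).round(3))
A=np.array([25,40,0]); a=m+RB.apply(A); c=np.array([461,208,82.])
f=np.cumsum([3,6,9,11,12,12,12,12,11,10,9,7,5,3,1.]);f/=f[-1]; fz=np.minimum(1,np.cumsum([6,10,12,10,6,2]+[0]*9)/46)
rows(A,[a+(c-a)*[u,u,v] for u,v in zip(f,fz)],[0]*15)
E
```

```text
[532.9  54.6  39.4] [0.002 0.004 1.   ]
[-0. -6. -3.] 0 | tip x -0.1 tot 0.2 h [-0.16  0.99  0.  ] q6 0.91 e 0.000
[ -1. -16.  -8.] 0 | tip x -0.1 tot 0.2 h [-0.16  0.99  0.  ] q6 0.92 e 0.000
[ -1. -30. -12.] 0 | tip x -0.1 tot 0.2 h [-0.16  0.99  0.  ] q6 0.94 e 0.000
[ -2. -46. -14.] 0 | tip x -0.1 tot 0.2 h [-0.16  0.99  0.  ] q6 0.96 e 0.000
[ -2. -60. -12.] 0 | tip x -0.1 tot 0.2 h [-0.16  0.99  0.  ] q6 0.98 e 0.000
[ -3. -73.  -7.] 0 | tip x -0.1 tot 0.2 h [-0.16  0.99  0.  ] q6 0.99 e 0.000
[ -3. -84.  -0.] 0 | tip x -0.1 tot 0.2 h [-0.16  0.99  0.  ] q6 1.01 e 0.000
[ -4. -96.   7.] 0 | tip x -0.1 tot 0.2 h [-0.16  0.99  0.  ] q6 1.03 e 0.000
[  -5. -107.   13.] 0 | tip x -0.1 tot 0.2 h [-0.16  0.99  0.  ] q6 1.04 e 0.000
[  -5. -116.   19.] 0 | tip x -0.1 tot 0.2 h [-0.16  0.99  0.  ] q6 1.06 e 0.000
[  -6. -125.   24.] 0 | tip x -0.1 tot 0.2 h [-0.16  0.99  0.  ] q6 1.07 e 0.000
[  -6. -132.   28.] 0 | tip x -0.1 tot 0.2 h [-0.16  0.99  0.  ] q6 1.08 e 0.000
[  -6. -137.   30.] 0 | tip x -0.1 tot 0.2 h [-0.16  0.99  0.  ] q6 1.09 e 0.000
[  -6. -140.   32.] 0 | tip x -0.1 tot 0.2 h [-0.16  0.99  0.  ] q6 1.09 e 0.000
[  -6. -141.   33.] 0 | tip x -0.1 tot 0.2 h [-0.16  0.99  0.  ] q6 1.10 e 0.000
```

>>> move_arm(commands=[[[0,-6,-3],0,8],[[-1,-16,-8],0,8],[[-1,-30,-12],0,8],[[-2,-46,-14],0,8],[[-2,-60,-12],0,8]])

```text
time_s: 18.45
ee_pos: [550.8, -65.4, 112.7]
tool_rot: [0.963, 0.078, -0.023, -0.259]
force: [-0.6, 0.5, -2.4]
gripper_width: 15.1
```

>>> move_arm(commands=[[[-1,-13,5],0,8],[[-1,-24,12],0,8],[[-2,-36,19],0,8],[[-3,-47,25],0,8],[[-3,-56,31],0,8]])

```text
time_s: 19.08
ee_pos: [537.4, -3.0, 112.9]
tool_rot: [0.962, 0.078, -0.023, -0.259]
force: [0.2, 0.0, -4.0]
gripper_width: 15.0
```

>>> move_arm(commands=[[[-1,-9,5],0,8],[[-1,-16,9],0,8],[[-1,-21,11],0,8],[[-1,-24,13],0,8],[[-1,-25,14],0,8]])

```text
time_s: 19.7
ee_pos: [532.0, 24.4, 113.4]
tool_rot: [0.962, 0.077, -0.023, -0.259]
force: [0.6, 0.5, -3.5]
gripper_width: 15.0
```

```bash
python3 - <<'E'
from pour import *
st(); s,T,RB,m=state(); A=np.array([25,40,0]); print((m+RB.apply(A)).round(1),RB.inv().apply([0,0,1]).round(3))
c=np.array([461,208,82.])
ys=-np.radians([2,5,9,13,17,21,25,29,33,37,41,45,48,50,51])
rows(A,[c]*15,ys)
p=arm.read_camera("scene"); cv2.imwrite("pics/e.png",cv2.resize(p["img"][90:310,180:500],None,fx=2,fy=2))
E
```

```text
t 19.7 q [-0.255 -0.026  1.849  0.475  1.556  1.09 ] p [532.   24.4 113.4] 
X [ 0.987  0.161 -0.004] Y [ 0.137 -0.854 -0.502] Z [-0.084  0.495 -0.865] F [ 0.6  0.5 -3.5] T [-0.76 -0.15 -0.  ] w 15.0
[461.3 208.7  81.7] [0.003 0.004 1.   ]
[ 5. -1. -1.] -0.035 | tip x -0.1 tot 0.8 h [-0.19  0.98  0.  ] q6 1.07 e 0.000
[13. -4. -1.] -0.087 | tip x -0.1 tot 2.3 h [-0.24  0.97  0.  ] q6 1.02 e 0.000
[23. -8. -1.] -0.157 | tip x 0.1 tot 4.3 h [-0.29  0.96 -0.  ] q6 0.97 e 0.000
[ 33. -12.  -1.] -0.227 | tip x 0.5 tot 6.3 h [-0.35  0.94 -0.01] q6 0.91 e 0.000
[ 42. -18.  -1.] -0.297 | tip x 0.9 tot 8.3 h [-0.41  0.91 -0.02] q6 0.85 e 0.000
[ 51. -24.  -1.] -0.367 | tip x 1.4 tot 10.3 h [-0.46  0.89 -0.03] q6 0.80 e 0.000
[ 60. -31.  -1.] -0.436 | tip x 2.1 tot 12.2 h [-0.51  0.86 -0.04] q6 0.74 e 0.000
[ 68. -38.  -1.] -0.506 | tip x 2.9 tot 14.2 h [-0.56  0.83 -0.05] q6 0.69 e 0.000
[ 75. -46.  -1.] -0.576 | tip x 3.8 tot 16.1 h [-0.61  0.79 -0.07] q6 0.63 e 0.000
[ 82. -54.  -1.] -0.646 | tip x 4.8 tot 18.1 h [-0.65  0.75 -0.08] q6 0.58 e 0.000
[ 89. -63.  -1.] -0.716 | tip x 5.8 tot 20.0 h [-0.69  0.71 -0.1 ] q6 0.52 e 0.000
[ 95. -72.  -1.] -0.785 | tip x 7.0 tot 21.9 h [-0.73  0.67 -0.12] q6 0.47 e 0.000
[ 99. -79.  -1.] -0.838 | tip x 8.0 tot 23.3 h [-0.76  0.64 -0.14] q6 0.43 e 0.000
[101. -84.  -1.] -0.873 | tip x 8.6 tot 24.2 h [-0.77  0.62 -0.15] q6 0.40 e 0.000
[102. -87.  -1.] -0.89 | tip x 9.0 tot 24.7 h [-0.78  0.6  -0.16] q6 0.39 e 0.000
```

View pics/e.png

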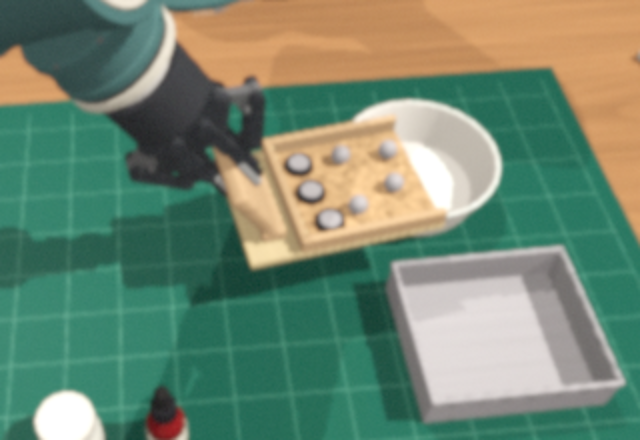

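>>> move_arm(commands=[[[5,-1,-1],-0.035,8],[[13,-4,-1],-0.087,8],[[23,-8,-1],-0.157,8],[[33,-12,-1],-0.227,8],[[42,-18,-1],-0.297,8]])

```text
time_s: 20.38
ee_pos: [571.7, 46.0, 123.2]
tool_rot: [0.94, 0.221, 0.016, -0.26]
force: [-0.9, -0.1, -3.8]
gripper_width: 14.7
```

```bash
python3 - <<'E'
from pour import *
A=np.array([25,40,0]); c=np.array([461,208,82.])
rows(A,[c]*5,-np.radians([4,8,12,16,20]))
E
```

```text
[10. -4.  1.] -0.07 | tip x 1.5 tot 10.4 h [-0.46  0.89 -0.03] q6 0.79 e 0.000
[21. -7.  1.] -0.14 | tip x 2.1 tot 12.3 h [-0.51  0.86 -0.04] q6 0.74 e 0.000
[ 31. -12.   1.] -0.209 | tip x 2.9 tot 14.3 h [-0.56  0.82 -0.05] q6 0.68 e 0.000
[ 40. -17.   1.] -0.279 | tip x 3.8 tot 16.3 h [-0.61  0.79 -0.07] q6 0.63 e 0.000
[ 49. -23.   1.] -0.349 | tip x 4.8 tot 18.2 h [-0.65  0.75 -0.08] q6 0.57 e 0.000
```

>>> move_arm(commands=[[[10,-3,1],-0.07,8],[[21,-7,1],-0.14,8],[[31,-12,1],-0.21,8],[[40,-17,1],-0.28,8],[[49,-23,1],-0.35,8]])

```text
time_s: 21.0
ee_pos: [606.1, 84.1, 140.4]
tool_rot: [0.887, 0.381, 0.061, -0.253]
force: [0.0, 0.3, -3.3]
gripper_width: 15.3
```

```bash
python3 - <<'E'
from pour import *
A=np.array([25,40,0]); c=np.array([461,208,82.])
rows(A,[c]*5,-np.radians([4,7,10,12,13]))
p=arm.read_camera("scene"); cv2.imwrite("pics/f0.png",cv2.resize(p["img"][90:310,180:500],None,fx=2,fy=2))
E
```

```text
[11. -3. -1.] -0.07 | tip x 5.9 tot 20.1 h [-0.7   0.71 -0.1 ] q6 0.52 e 0.000
[19. -6. -1.] -0.122 | tip x 6.8 tot 21.6 h [-0.72  0.68 -0.12] q6 0.48 e 0.000
[26. -9. -1.] -0.175 | tip x 7.7 tot 23.0 h [-0.75  0.65 -0.13] q6 0.44 e 0.000
[ 31. -12.  -1.] -0.209 | tip x 8.4 tot 23.9 h [-0.77  0.62 -0.15] q6 0.41 e 0.000
[ 33. -13.  -1.] -0.227 | tip x 8.7 tot 24.4 h [-0.78  0.61 -0.15] q6 0.40 e 0.000
```

>>> move_arm(commands=[[[10,-3,-1],-0.07,8],[[19,-6,-1],-0.122,8],[[26,-9,-1],-0.175,8],[[31,-12,-1],-0.209,8],[[33,-13,-1],-0.227,8]])

```text
time_s: 21.68
ee_pos: [619.9, 112.4, 156.5]
tool_rot: [0.839, 0.478, 0.089, -0.244]
force: [-0.3, -0.4, -3.5]
gripper_width: 15.0
```

>>> move_arm(commands=[[[0,0,0],0,8],[[0,0,0],0,8],[[0,0,0],0,8],[[0,0,0],0,8],[[0,0,0],0,8]])

```text
time_s: 22.3
ee_pos: [619.8, 112.3, 156.4]
tool_rot: [0.839, 0.477, 0.089, -0.244]
force: [0.6, 0.3, -2.6]
gripper_width: 15.0
```

```bash
python3 - <<'E'
from pour import *
s,T,RB,m=state(); A=np.array([25,40,0]); print(s["time_s"],(m+RB.apply(A)).round(1),RB.inv().apply([0,0,1]).round(3))
I=[cv2.resize(arm.read_camera(n)["img"][a:b,c:d],(400,300)) for n,a,b,c,d in(("scene",100,280,220,460),("side",120,300,130,370))]
cv2.imwrite("pics/f.png",np.hstack(I))
E
```

```text
22.3 [460.5 207.8  82.5] [-0.151 -0.383  0.912]
```

View pics/f.png

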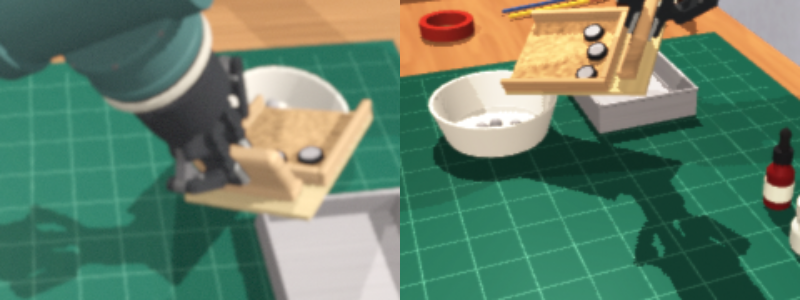

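```bash
python3 - <<'E'
from pour import *
s,T,RB,m=state(); A=np.array([25,40,0]); a=m+RB.apply(A); c=np.array([650,238,78.])
f=np.cumsum([6,12,18,24,26,26,24,20,14,8,4.]);f/=f[-1]
rows(A,[a+(c-a)*u for u in f],[0]*11)
E
```

```text
[4. 5. 0.] 0 | tip x 8.7 tot 24.3 h [-0.77  0.62 -0.15] q6 0.41 e 0.000
[12. 15.  0.] 0 | tip x 8.7 tot 24.3 h [-0.77  0.62 -0.15] q6 0.41 e 0.000
[24. 29.  1.] 0 | tip x 8.7 tot 24.3 h [-0.77  0.62 -0.15] q6 0.42 e 0.000
[40. 49.  1.] 0 | tip x 8.7 tot 24.3 h [-0.77  0.62 -0.15] q6 0.43 e 0.000
[57. 70.  1.] 0 | tip x 8.7 tot 24.3 h [-0.77  0.62 -0.15] q6 0.44 e 0.000
[75. 92.  2.] 0 | tip x 8.7 tot 24.3 h [-0.77  0.62 -0.15] q6 0.45 e 0.000
[ 91. 111.   2.] 0 | tip x 8.7 tot 24.3 h [-0.77  0.62 -0.15] q6 0.47 e 0.000
[104. 128.   2.] 0 | tip x 8.7 tot 24.3 h [-0.77  0.62 -0.15] q6 0.48 e 0.000
[113. 139.   3.] 0 | tip x 8.7 tot 24.3 h [-0.77  0.62 -0.15] q6 0.48 e 0.000
[119. 146.   3.] 0 | tip x 8.7 tot 24.3 h [-0.77  0.62 -0.15] q6 0.49 e 0.000
[121. 149.   3.] 0 | tip x 8.7 tot 24.3 h [-0.77  0.62 -0.15] q6 0.49 e 0.000
```

>>> move_arm(commands=[[[4,5,0],0,8],[[12,15,0],0,8],[[24,29,1],0,8],[[40,49,1],0,8],[[57,70,1],0,8]])

```text
time_s: 23.02
ee_pos: [710.4, 126.6, 154.4]
tool_rot: [0.839, 0.478, 0.089, -0.244]
force: [0.1, -0.3, -1.8]
gripper_width: 14.8
```

>>> move_arm(commands=[[[18,22,1],0,8],[[34,41,1],0,8],[[47,58,1],0,8],[[57,69,2],0,8],[[63,77,2],0,8]])

```text
time_s: 23.65
ee_pos: [808.1, 142.7, 151.1]
tool_rot: [0.839, 0.478, 0.089, -0.245]
force: [0.2, -0.2, -2.7]
gripper_width: 14.8
```

```bash
python3 - <<'E'
from pour import *
s,T,RB,m=state(); A=np.array([25,40,0]); a=m+RB.apply(A); print(s["time_s"],a.round(1))
c=np.array([650,238,78.])
rows(A,[c]*15,-np.radians([3,8,14,21,28, 35,42,49,56,63,70,77,84,91,98]))
I=[cv2.resize(arm.read_camera(n)["img"][a:b,c:d],(400,300)) for n,a,b,c,d in(("scene",130,310,330,570),("side",120,300,130,370))]
cv2.imwrite("pics/g.png",np.hstack(I))
E
```

```text
23.65 [648.7 238.2  77.2]
[ 9. -1. -1.] -0.052 | tip x 9.7 tot 25.6 h [-0.8   0.58 -0.17] q6 0.45 e 0.000
[21. -6. -1.] -0.14 | tip x 11.5 tot 27.9 h [-0.83  0.52 -0.2 ] q6 0.38 e 0.000
[ 36. -13.  -1.] -0.244 | tip x 13.8 tot 30.6 h [-0.86  0.45 -0.24] q6 0.30 e 0.000
[ 52. -23.  -1.] -0.367 | tip x 16.7 tot 33.6 h [-0.89  0.36 -0.29] q6 0.20 e 0.000
[ 67. -36.  -1.] -0.489 | tip x 19.8 tot 36.6 h [-0.9   0.26 -0.34] q6 0.10 e 0.000
[ 80. -49.  -1.] -0.611 | tip x 23.0 tot 39.4 h [-0.9   0.17 -0.39] q6 0.00 e 0.000
[ 92. -65.  -1.] -0.733 | tip x 26.4 tot 42.1 h [-0.89  0.08 -0.44] q6 -0.10 e 0.000
[101. -81.  -1.] -0.855 | tip x 29.8 tot 44.6 h [-0.87 -0.01 -0.5 ] q6 -0.20 e 0.000
[108. -99.  -1.] -0.977 | tip x 33.3 tot 47.0 h [-0.83 -0.09 -0.55] q6 -0.31 e 0.000
[ 114. -117.   -1.] -1.1 | tip x 36.8 tot 49.3 h [-0.78 -0.17 -0.6 ] q6 -0.41 e 0.000
[ 116. -136.   -1.] -1.222 | tip x 40.3 tot 51.3 h [-0.72 -0.24 -0.65] q6 -0.52 e 0.000
[ 117. -155.   -1.] -1.344 | tip x 43.7 tot 53.2 h [-0.65 -0.31 -0.69] q6 -0.63 e 0.000
[ 115. -174.   -1.] -1.466 | tip x 47.1 tot 54.8 h [-0.57 -0.37 -0.73] q6 -0.74 e 0.000
[ 111. -193.   -1.] -1.588 | tip x 50.2 tot 56.3 h [-0.49 -0.42 -0.77] q6 -0.85 e 0.000
[ 105. -211.   -1.] -1.71 | tip x 53.1 tot 57.5 h [-0.39 -0.45 -0.8 ] q6 -0.97 e 0.000
```

View pics/g.png

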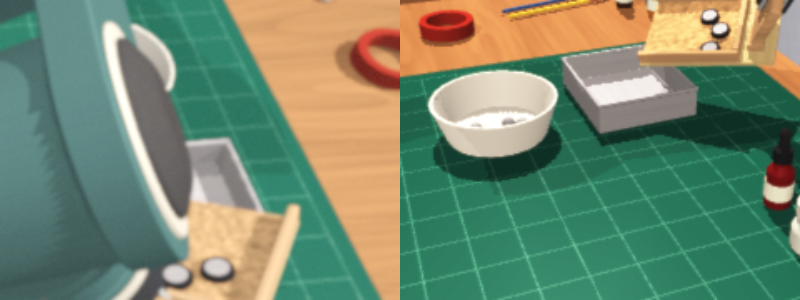

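>>> move_arm(commands=[[[9,-1,-1],-0.052,8],[[21,-6,-1],-0.14,8],[[36,-13,-1],-0.244,8],[[52,-23,-1],-0.367,8],[[67,-36,-1],-0.489,8]])

```text
time_s: 24.38
ee_pos: [811.9, 208.3, 190.3]
tool_rot: [0.697, 0.668, 0.146, -0.215]
force: [0.1, 0.1, -1.5]
gripper_width: 14.9
```

```bash
cat > t.py <<'E'
from pour import *
import sys
s,T,RB,m=state(); A=np.array([25,40,0]); print(s["time_s"],(m+RB.apply(A)).round(1),RB.inv().apply([0,0,1]).round(3))
rows(A,[np.array([650,238,78.])]*5,-np.radians([float(x) for x in sys.argv[1:]]))
E
python3 t.py 7 14 21 28 35
```

```text
24.375 [648.6 237.5  78.9] [-0.341 -0.491  0.802]
[18. -4.  1.] -0.122 | tip x 23.2 tot 39.5 h [-0.9   0.17 -0.39] q6 -0.00 e 0.000
[ 35. -13.   1.] -0.244 | tip x 26.5 tot 42.2 h [-0.89  0.08 -0.45] q6 -0.10 e 0.000
[ 52. -23.   1.] -0.367 | tip x 29.9 tot 44.7 h [-0.87 -0.01 -0.5 ] q6 -0.21 e 0.000
[ 66. -35.   1.] -0.489 | tip x 33.4 tot 47.1 h [-0.83 -0.09 -0.55] q6 -0.31 e 0.000
[ 79. -49.   1.] -0.611 | tip x 37.0 tot 49.4 h [-0.78 -0.17 -0.6 ] q6 -0.42 e 0.000
```

>>> move_arm(commands=[[[18,-4,1],-0.122,8],[[35,-13,1],-0.244,8],[[52,-23,1],-0.367,8],[[66,-35,1],-0.489,8],[[79,-49,1],-0.611,8]])

```text
time_s: 25.0
ee_pos: [768.2, 278.3, 233.7]
tool_rot: [0.464, 0.847, 0.204, -0.162]
force: [-0.3, -0.1, -2.9]
gripper_width: 14.9
```

```bash
python3 t.py 7 14 21 28 35
```

```text
25.0 [649.7 237.8  77.9] [-0.602 -0.463  0.651]
[18. -6. -0.] -0.122 | tip x 40.5 tot 51.4 h [-0.72 -0.25 -0.65] q6 -0.52 e 0.000
[ 35. -14.  -0.] -0.244 | tip x 43.9 tot 53.3 h [-0.65 -0.31 -0.69] q6 -0.63 e 0.000
[ 52. -24.  -0.] -0.367 | tip x 47.2 tot 54.9 h [-0.57 -0.37 -0.73] q6 -0.74 e 0.000
[ 66. -36.  -0.] -0.489 | tip x 50.3 tot 56.4 h [-0.48 -0.42 -0.77] q6 -0.86 e 0.000
[ 79. -50.  -0.] -0.611 | tip x 53.2 tot 57.6 h [-0.39 -0.45 -0.8 ] q6 -0.97 e 0.000
```

>>> move_arm(commands=[[[18,-6,0],-0.122,8],[[35,-14,0],-0.244,8],[[52,-24,0],-0.367,8],[[66,-36,0],-0.489,8],[[79,-50,0],-0.611,8]])

```text
time_s: 25.62
ee_pos: [684.7, 311.0, 260.7]
tool_rot: [0.188, 0.947, 0.243, -0.093]
force: [1.1, 0.2, -2.4]
gripper_width: 14.8
```

>>> move_arm(commands=[[[0,0,0],0,8],[[0,0,0],0,8],[[0,0,0],0,8],[[0,0,0],0,8],[[0,0,0],0,8]])

```text
time_s: 26.25
ee_pos: [685.8, 310.8, 259.9]
tool_rot: [0.19, 0.947, 0.243, -0.093]
force: [0.1, 0.8, -2.2]
gripper_width: 14.9
```

```bash
python3 t.py -7 -14 -21 -28 -35; python3 - <<'E'
from h import *
I=[cv2.resize(arm.read_camera(n)["img"][a:b,c:d],(400,300)) for n,a,b,c,d in(("scene",130,310,330,570),("side",60,240,150,390))]
cv2.imwrite("pics/i.png",np.hstack(I))
E
```

```text
26.25 [650.4 237.5  77.3] [-0.8   -0.269  0.537]
[-18.   4.  -0.] 0.122 | tip x 50.2 tot 56.3 h [-0.49 -0.42 -0.77] q6 -0.85 e 0.000
[-37.   6.  -0.] 0.244 | tip x 47.1 tot 54.8 h [-0.57 -0.37 -0.73] q6 -0.74 e 0.000
[-56.   5.  -0.] 0.367 | tip x 43.8 tot 53.2 h [-0.65 -0.31 -0.69] q6 -0.63 e 0.000
[-75.   2.  -0.] 0.489 | tip x 40.3 tot 51.3 h [-0.72 -0.24 -0.65] q6 -0.52 e 0.000
[-93.  -4.  -0.] 0.611 | tip x 36.8 tot 49.3 h [-0.78 -0.17 -0.6 ] q6 -0.41 e 0.000
```

View pics/i.png

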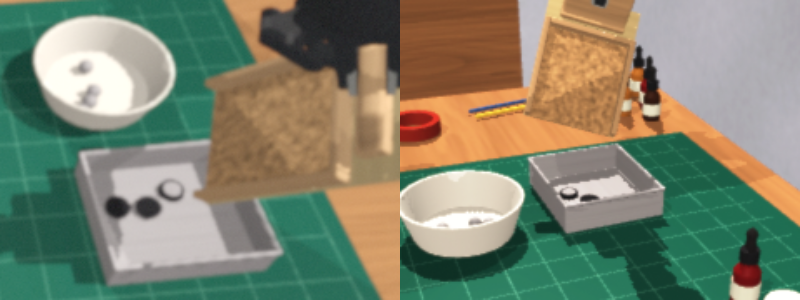

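```bash
cat > b.py <<'E'
from pour import *
import sys
s,T,RB,m=state(); A=np.array([25,40,0]); a=m+RB.apply(A); up=RB.inv().apply([0,0,1]); 
d=(T.inv()*tcp(M0,RB0,BT2)[1]).as_rotvec(); print(s["time_s"],"A",a.round(1),"left rotvec",np.degrees(d).round(1))
c=np.array(eval(sys.argv[1]),float); n=5; Y=np.radians(float(sys.argv[2]))
rows(A,[a+(c-a)*k/n for k in range(1,n+1)],[Y*k/n for k in range(1,n+1)])
E
python3 b.py "[650,225,115]" 50; python3 - <<'E'
from h import *
p=arm.read_camera("scene"); print([(np.round(r["uv"]),round(r["score"],2)) for r in arm.tip_of(p,"ball0_center")],[(np.round(r["uv"]),round(r["score"],2)) for r in arm.tip_of(p,"base0_center")])
cv2.imwrite("pics/bowl.png",cv2.resize(p["img"][130:215,340:445],None,fx=6,fy=6,interpolation=cv2.INTER_CUBIC))
E
```

```text
26.35 A [650.4 237.6  77.4] left rotvec [-3.00e-01 -1.00e-01  1.48e+02]
[-26.   6.  -8.] 0.175 | tip x 48.9 tot 55.7 h [-0.52 -0.4  -0.75] q6 -0.80 e 0.000
[-51.   7. -15.] 0.349 | tip x 44.3 tot 53.4 h [-0.64 -0.32 -0.7 ] q6 -0.64 e 0.000
[-77.   3. -23.] 0.524 | tip x 39.3 tot 50.8 h [-0.74 -0.22 -0.63] q6 -0.48 e 0.000
[-101.   -5.  -31.] 0.698 | tip x 34.3 tot 47.7 h [-0.82 -0.11 -0.56] q6 -0.33 e 0.000
[-124.  -18.  -39.] 0.873 | tip x 29.3 tot 44.3 h [-0.87  0.01 -0.49] q6 -0.17 e 0.000
[(array([382., 191.]), 0.55), (array([543., 176.]), 0.43)] [(array([416., 253.]), 0.51)]
```

View pics/bowl.png

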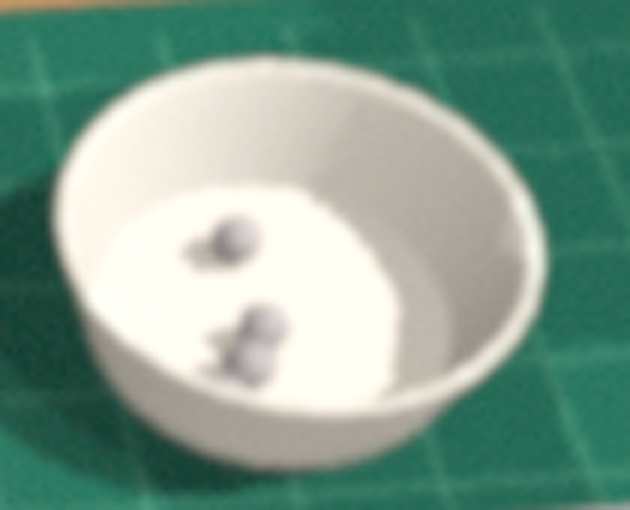

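>>> move_arm(commands=[[[-26,6,-8],0.175,8],[[-51,7,-15],0.349,8],[[-77,3,-23],0.524,8],[[-101,-5,-31],0.698,8],[[-124,-18,-39],0.873,8]])

```text
time_s: 27.12
ee_pos: [795.2, 237.6, 252.8]
tool_rot: [0.574, 0.776, 0.18, -0.188]
force: [-0.4, 0.2, -0.4]
gripper_width: 15.0
```

```bash
python3 b.py "[640,200,125]" 49
python3 - <<'E'
from h import *
P={n:arm.read_camera(n) for n in("scene","side","wrist")}
p=P["scene"]
for u,v in((340+235/6,130+240/6),(340+264/6,130+328/6),(340+252/6,130+358/6)): print(onplane(p,u,v,17).round(1))
p=P["side"]; cv2.imwrite("pics/j.png",np.hstack([cv2.resize(p["img"][155:220,140:230],(540,390),interpolation=cv2.INTER_CUBIC),cv2.resize(P["wrist"]["img"],(260,195)).repeat(1,0) if 0 else np.vstack([cv2.resize(P["wrist"]["img"],(260,195)),np.zeros((195,260,3),np.uint8)])]))
for u in (140,230): 
  for v in (155,220): print(u,v,onplane(p,u,v,17).round())
E
```

```text
27.125 A [650.5 224.8 115.4] left rotvec [-0.3  0.  97.6]
[-29.   1.  -4.] 0.171 | tip x 24.4 tot 40.6 h [-0.9   0.13 -0.41] q6 -0.03 e 0.000
[-58.  -2.  -8.] 0.342 | tip x 19.9 tot 36.7 h [-0.9   0.26 -0.34] q6 0.10 e 0.000
[-87. -10. -12.] 0.513 | tip x 15.6 tot 32.5 h [-0.88  0.39 -0.27] q6 0.24 e 0.000
[-115.  -22.  -16.] 0.684 | tip x 11.7 tot 28.2 h [-0.83  0.51 -0.2 ] q6 0.37 e 0.000
[-141.  -38.  -20.] 0.855 | tip x 8.2 tot 23.7 h [-0.76  0.63 -0.14] q6 0.50 e 0.000
[434.8 200.7  17. ]
[475.9 201.5  17. ]
[488.7 194.4  17. ]
140 155 [385. 447.  17.]
140 220 [351. 136.  17.]
230 155 [599. 370.  17.]
230 220 [513.  75.  17.]
```

View pics/j.png

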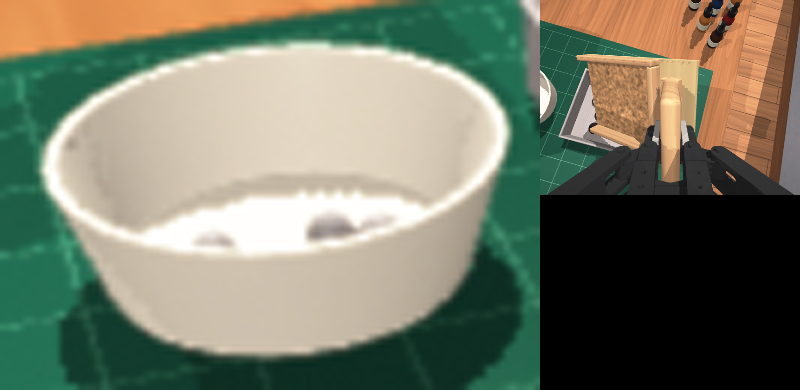

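```bash
python3 - <<'E'
from fit import *
P={n:arm.read_camera(n) for n in("scene","side")}
W=np.array([[434.8,200.7,17],[475.9,201.5,17],[488.7,194.4,17]])
uv=proj(P["side"],W); print("side crop px of scene balls",((uv-[140,155])*6).round())
for c in((213,245),(330,235),(380,228)): print("side ball",onplane(P["side"],140+c[0]/6,155+c[1]/6,17).round())
# shade profile of side crop around the balls
g=P["side"]["img"].astype(int); print(g[190:199,172:208].mean(2).astype(int))
s=P["scene"]; g=s["img"].astype(int)
print(g[165:195,372:392].mean(2).astype(int))
E
```

```text
side crop px of scene balls [[227. 251.]
 [341. 230.]
 [381. 233.]]
side ball [431. 207.  17.]
side ball [471. 199.  17.]
side ball [489. 198.  17.]
[[228 252 253 253 253 253 253 253 253 253 253 253 253 253 253 253 253 253
  253 253 249 244 231 228 235 245 253 253 253 252 247 242 246 250 253 253]
 [253 253 253 253 253 253 253 253 253 253 253 253 253 253 253 253 253 253
  253 247 215 203 199 193 189 202 241 252 243 225 225 225 210 222 245 252]
 [253 253 253 253 253 253 253 253 253 253 253 253 253 253 253 253 253 253
  252 219 173 168 168 164 158 156 190 241 204 194 199 214 219 236 247 243]
 [253 252 246 240 241 250 253 253 253 253 253 253 253 253 253 253 253 253
  251 175 142 145 151 145 138 137 145 179 204 228 239 251 241 226 200 189]
 [248 225 220 222 206 209 236 253 253 253 253 253 253 253 253 253 253 253
  251 174 147 157 177 183 176 191 216 235 251 240 216 205 193 186 179 176]
 [223 205 204 203 192 179 195 242 253 253 253 253 253 253 253 253 253 253
  252 229 221 229 248 252 249 237 228 213 206 194 185 182 180 179 178 176]
 [247 246 246 246 244 230 223 236 252 253 253 253 253 253
[... 2241 characters left out ...]
  78 112
  142 156]
 [255 252 231 183 117  63  46  49  45  48  47  48  49  50  53  59  66  95
  126 152]
 [255 254 247 216 157  85  51  52  48  47  51  50  48  50  52  58  64  77
  109 138]
 [255 253 249 230 178 107  60  49  45  47  46  48  48  50  49  52  57  65
   89 122]
 [252 246 237 220 184 126  76  53  48  50  50  49  50  48  51  52  52  57
   74 105]
 [246 230 216 206 180 149 104  66  50  44  45  49  48  47  48  49  52  53
   63  86]
 [241 231 217 206 192 175 147 101  65  50  48  47  49  50  51  52  50  55
   58  71]
 [231 232 229 221 215 207 189 148  99  58  48  47  51  50  49  49  53  53
   54  63]
 [209 219 223 228 232 231 220 190 137  84  51  48  45  49  49  48  47  51
   53  57]]
```

>>> move_arm(commands=[[[-29,1,-4],0.171,8],[[-58,-2,-8],0.342,8],[[-87,-10,-12],0.513,8],[[-115,-22,-16],0.684,8],[[-141,-38,-20],0.855,8]])

```text
time_s: 28.0
ee_pos: [798.1, 101.6, 197.6]
tool_rot: [0.844, 0.469, 0.086, -0.245]
force: [1.2, 0.1, -2.2]
gripper_width: 15.1
```

```bash
python3 b.py "[580,140,120]" 48.6
```

```text
28.0 A [639.7 199.7 125. ] left rotvec [-0.2  0.1 48.8]
[-42.   0.  -4.] 0.17 | tip x 5.4 tot 19.1 h [-0.67  0.73 -0.09] q6 0.61 e 0.000
[-84.  -4.  -8.] 0.339 | tip x 3.0 tot 14.4 h [-0.57  0.82 -0.05] q6 0.73 e 0.000
[-126.  -13.  -12.] 0.509 | tip x 1.3 tot 9.7 h [-0.44  0.9  -0.02] q6 0.84 e 0.000
[-167.  -26.  -16.] 0.679 | tip x 0.2 tot 4.8 h [-0.31  0.95 -0.  ] q6 0.96 e 0.000
[-206.  -43.  -20.] 0.848 | tip x -0.1 tot 0.2 h [-0.17  0.99  0.  ] q6 1.08 e 0.000
```

>>> move_arm(commands=[[[-42,0,-4],0.17,8],[[-84,-4,-8],0.339,8],[[-126,-13,-12],0.509,8],[[-167,-26,-16],0.679,8],[[-206,-43,-20],0.848,8]])

```text
time_s: 28.62
ee_pos: [651.2, -44.3, 151.6]
tool_rot: [0.962, 0.08, -0.022, -0.259]
force: [-0.1, -0.1, -1.5]
gripper_width: 15.0
```

```bash
python3 b.py "[489.5,68,55]" 0.1
```

```text
28.625 A [579.7 139.6 119.7] left rotvec [-0.1  0.2  0.2]
[-20.  16.   6.] 0.0 | tip x -0.1 tot 0.1 h [-0.17  0.99  0.  ] q6 1.05 e 0.000
[-40.  32.  11.] 0.001 | tip x -0.1 tot 0.1 h [-0.17  0.99  0.  ] q6 1.01 e 0.000
[-61.  48.  17.] 0.001 | tip x -0.1 tot 0.1 h [-0.17  0.99  0.  ] q6 0.97 e 0.000
[-81.  65.  22.] 0.001 | tip x -0.1 tot 0.2 h [-0.16  0.99  0.  ] q6 0.94 e 0.000
[-101.   81.   28.] 0.002 | tip x -0.1 tot 0.2 h [-0.16  0.99  0.  ] q6 0.90 e 0.000
```

>>> move_arm(commands=[[[-20,16,6],0,8],[[-40,32,11],0.001,8],[[-61,48,17],0.001,8],[[-81,65,22],0.001,8],[[-101,81,28],0.002,8]])

```text
time_s: 29.25
ee_pos: [561.8, -116.4, 86.6]
tool_rot: [0.962, 0.082, -0.021, -0.259]
force: [0.6, 0.5, -2.0]
gripper_width: 14.7
```

>>> move_arm(commands=[[[0,0,0],0,8]])

```text
time_s: 29.38
ee_pos: [561.2, -116.8, 85.8]
tool_rot: [0.962, 0.081, -0.022, -0.259]
force: [0.1, -0.1, -1.5]
gripper_width: 15.1
```

```bash
python3 b.py "[489.5,68,10]" 0
```

```text
29.375 A [489.5  67.1  54. ] left rotvec [-0.2  0.2  0.2]
[0. 4. 8.] 0.0 | tip x -0.2 tot 0.2 h [-0.17  0.99  0.  ] q6 0.89 e 0.000
[ 0.  9. 15.] 0.0 | tip x -0.2 tot 0.2 h [-0.17  0.99  0.  ] q6 0.88 e 0.000
[ 0. 13. 23.] 0.0 | tip x -0.2 tot 0.2 h [-0.17  0.99  0.  ] q6 0.88 e 0.000
[ 0. 17. 31.] 0.0 | tip x -0.2 tot 0.2 h [-0.17  0.99  0.  ] q6 0.87 e 0.000
[ 0. 21. 38.] 0.0 | tip x -0.2 tot 0.2 h [-0.17  0.99  0.  ] q6 0.87 e 0.000
```

>>> move_arm(commands=[[[0,6,10],0,8],[[0,12,21],0,8],[[0,17,30],0,8],[[0,20,36],0,8],[[0,21,37],0,8]])

```text
time_s: 30.0
ee_pos: [562.3, -115.9, 43.4]
tool_rot: [0.962, 0.081, -0.022, -0.259]
force: [0.2, -0.0, -1.9]
gripper_width: 15.1
```

>>> move_arm(commands=[[[0,0,1],0,8],[[0,0,1],0,8]])

```text
time_s: 30.25
ee_pos: [562.4, -115.6, 43.4]
tool_rot: [0.962, 0.081, -0.022, -0.259]
force: [0.9, -0.5, -2.2]
gripper_width: 14.9
```

>>> move_arm(commands=[[[0,1,2],0,8],[[0,1,2],0,8],[[0,1,2],0,8]])

```text
time_s: 30.62
ee_pos: [562.6, -115.6, 41.8]
tool_rot: [0.962, 0.081, -0.022, -0.259]
force: [-0.0, 0.2, 6.0]
gripper_width: 15.1
```

>>> move_arm(commands=[[[0,0,0],0,20],[[0,0,0],0,35],[[0,0,0],0,50],[[0,0,0],0,50]])

```text
time_s: 31.12
ee_pos: [562.2, -115.4, 40.8]
tool_rot: [0.962, 0.081, -0.022, -0.259]
force: [0.3, 0.5, -0.1]
gripper_width: 49.7
```

>>> move_arm(commands=[[[0,0,-15],0,50],[[0,0,-45],0,50],[[0,0,-90],0,50],[[0,0,-140],0,50],[[0,0,-170],0,50]])

```text
time_s: 31.75
ee_pos: [577.0, -201.3, 191.2]
tool_rot: [0.962, 0.081, -0.021, -0.258]
force: [0.5, 1.1, 0.5]
gripper_width: 49.9
```

```bash
python3 - <<'E'
from fit import *
s=st(); P=[]
for n,e in(("scene",(200,170,340,275)),("side",(200,200,335,305))):
    p=arm.read_camera(n); P.append(p); cv2.imwrite(f"pics/{n}2.png",p["img"])
    try: print(n,fit([(p,mask(p,e))],[533,52,1.73]))
    except Exception as x: print(x)
p=arm.read_camera("wrist"); T=np.linalg.inv(p["camera_from_world"]); print("wrist cam",T[:3,3].round(),"look",(-T[:3,2]).round(2),"upv",T[:3,1].round(2),p["fov_y"])
print("bowl centre px",proj(p,np.array([[461,208,8.],[505,180,17]])).round(), proj(P[0],np.array([[505,180,17.]])))
E
```

```text
t 31.75 q [-0.557  0.184  1.495  0.397  1.809  0.872] p [ 577.  -201.3  191.2] 
X [0.986 0.166 0.002] Y [ 0.145 -0.854 -0.5  ] Z [-0.082  0.494 -0.866] F [0.5 1.1 0.5] T [-0.2  -0.06  0.05] w 49.9
scene (array([535.91524211,  51.1994848 ,   1.73640197]), np.float64(0.018429487179487225))
side (array([532.96846055,  51.08536183,   1.74131791]), np.float64(0.046687808315715285))
wrist cam [ 671. -257.  316.] look [-0.39  0.41 -0.82] upv [ 0.91  0.32 -0.27] 62.21580091699743
bowl centre px [[100. 180.]
 [105. 157.]] [[376.79310926 196.39396182]]
```

>>> move_arm(commands=[[[-9,-50,21],0,50],[[-18,-100,43],0,50],[[-27,-150,64],0,50],[[-34,-188,80],0,50]])

```text
time_s: 32.4
ee_pos: [507.9, -3.3, 212.6]
tool_rot: [0.962, 0.081, -0.022, -0.259]
force: [0.2, 0.8, -0.3]
gripper_width: 50.3
```

>>> move_arm(commands=[[[-9,-50,21],0,50],[[-18,-100,43],0,50],[[-27,-150,64],0,50],[[-34,-188,80],0,50],[[-34,-188,80],0,50]])

```text
time_s: 33.02
ee_pos: [440.3, 190.9, 238.3]
tool_rot: [0.962, 0.083, -0.022, -0.259]
force: [-0.0, -0.8, -0.3]
gripper_width: 49.7
```

```bash
python3 - <<'E'
from fit import *
s=st(); p=arm.read_camera("wrist"); c=proj(p,np.array([[461,208,8.],[505,180,17]])); print(c.round())
u,v=c[0].astype(int); x0,y0=max(0,u-110),max(0,v-90)
print([(np.round(r["uv"]),round(r["score"],2)) for r in arm.tip_of(p,"ball0_center")])
w=cv2.resize(p["img"][y0:y0+180,x0:x0+220],(440,360)); sc=cv2.resize(cv2.imread("pics/scene2.png"),(348,261)); b=np.zeros((360,348,3),np.uint8); b[:261]=sc
cv2.imwrite("pics/k.png",np.hstack([w,b]))
E
```

```text
t 33.02 q [ 0.047 -0.34   1.912  0.523  1.632  1.463] p [440.3 190.9 238.3] 
X [ 0.985  0.17  -0.   ] Y [ 0.147 -0.852 -0.502] Z [-0.086  0.495 -0.865] F [-0.  -0.8 -0.3] T [-0.28 -0.04  0.01] w 49.7
[[386. 152.]
 [427. 114.]]
[(array([405., 127.]), 0.57)]
```

View pics/k.png

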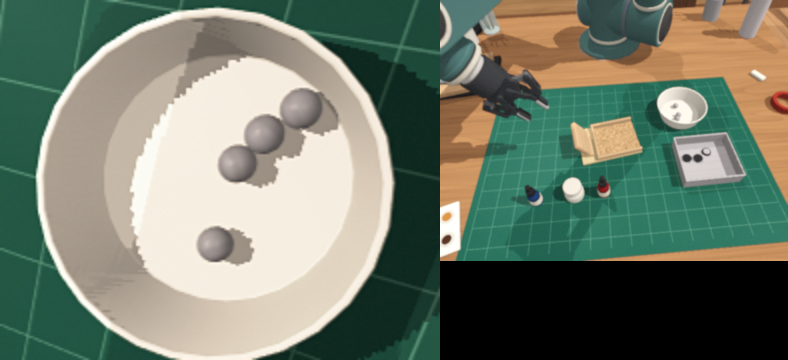

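```bash
python3 -c "
from workcell import arm
print(arm.hand_in())"
```

```text
the job is handed in; nothing more can be done
None
```

The job is done and handed in, at about 33 s of the 58 s allowed. The moves only allow turning about the tool's own axis. I got the tool to the grip's 30° slant by pushing it repeatedly out of reach, took the board level, and tipped it by turning the wrist.

**Balls:** At about 9° mouth-down and 24° total tilt over the bowl, all four rolled in and the three bases stayed on the board. The scene and side cameras showed only three balls. The wrist camera from above then showed all four.

**Bases:** I tipped the board to about 57° over the tin. All three bases slid in, seen in the scene camera.

**Board:** It lies flat, empty and released on the mat near where it started. The fit to the scene and side cameras agrees to about 3 mm. The gripper is open and clear of everything.

**Ink bottles and paint jar:** In the last picture they look upright and in place. I did not measure their positions again.

**Possible problems:**
- Early on, a fast inward move took joint 2 to −0.831, just past its −0.83 limit.
- At the same moment the wrist force reading was about 41 N in all. I took it for inertia, since nothing I could identify was in contact.

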